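Load, tally and dock the eyedrop tray

ROBOT

A 6-joint arm with a two-finger parallel gripper is mounted at the origin on the work surface. World frame = base frame: x ahead of the robot, y to its left, z up, the work surface at z = 0. Lengths are in m, angles in rad, forces in N, time in s.
With the tool pointing down it reaches from about 0.375 to 0.925 m from the base axis. Payload 5.7 kg.
Tool frame: the origin (TCP) lies between the finger pads; the fingertips stand 19 mm ahead of it and the grasp point (between the pads) is the TCP (robot.finger_overhang is the distance from the TCP to the fingertips, in m); z points along the fingers, y is the direction in which the jaws open and shut (so a half turn about z gives the same grasp; the last joint's range is limited). The gripper opens to 85 mm and grips with 20 to 120 N. Pads are 22 mm wide; open, the fingers measure 114 mm over their backs; the gripper's body (76 mm by 85 mm) begins 54 mm behind the grasp point. The pads swing forward as they close: fully open they stand 13 mm farther back than shut.
Start: joints at [1.138, 0.359, 1.51, -0, 1.272, -0.115], TCP at [0.187, 0.57, 0.25] pointing down, gripper open.
Joint ranges: [-2.97, 2.97], [-1.01, 2.36], [0.21, 2.38], [-0.96, 4.11], [0.2, 2.71], [-2.98, 2.98]. Speed limits (rad/s): [2.39, 2.39, 3.14, 3.14, 3.14, 3.14].

INTERFACE

Orientations are given as a unit quaternion [w, x, y, z].
In Python, from bench import robot gives the robot as it stands.
- The arm moves only by the shell command python3 -m crank 'ROWS'. ROWS is JSON, a list that holds one entry, the list of rows, each a list of 7 numbers: the opening, from -1 (shut) to 1 (fully open), then the shift along the tool's x, y, z in cm, then the turn, a rotation vector about the tool's x, y, z in rad. A call has 1 to 20 rows; each row shifts and turns the commanded pose from where the row before left it, along the tool's axes as they then stand; what a row does not reach is not made up. A row lasts 1/10 s, in which the tool goes at most 50 mm and 8.59 degrees, less where a joint would pass 70% of its speed; a pose out of reach is approached as far as the arm can. A call with a gripper value outside its range is refused whole. The fingers move at their own pace and stop on an object; the grip force is fixed at half the most. Time passes only in rows, so rows that do not move let the fingers close. It gives the time, the measured TCP pose, the force and the opening at its end, in the units of the state.
- robot.get_state(): the state, without advancing time (a new reading comes with each control period).
- robot.get_image(name): name is "scene" or "top"; returns a dict with "image" (384x512x3 uint8, red, green, blue), "vfov" (degrees; the focal length in pixels is half the picture's height over the tangent of half this angle, whatever the lens; pixels are square), "cx", "cy" (the principal point, pixels), "dist" ([k1, k2, p1, p2, k3] as OpenCV has them; the pictures are not rectified), "view" (4x4, takes a point from world to camera coordinates). Camera axes: x right, y down, z forward; pixel columns grow to the right and rows downward; lengths in m; the calibration is good to about 2 mm. A picture is of the moment at which its call begins. There is no depth.
- robot.sign_off(): hands the job in, once; it reports no verdict.
The state is a dict: "time_s": time; "joints": joint angles; "qvel": joint speeds; "effort": joint torques, N m; "ee_pos": TCP position; "tcp_rot": TCP orientation; "contact_force": force on the tool from outside, world axes, zero at the start; "ft_torque": the same for the moment, N m; "width": opening from 0.0 (shut) to 1.0 (fully open).
Only numpy, scipy, OpenCV 4.12 (cv2) and the standard library are available. Lean on these libraries where they do the work, as an engineer would, in place of code of your own. Each camera call takes 0.05 s, during which the arm holds its last target.

TASK

Prepare the eyedrop round: stand every amber eyedrop bottle that is on the cart upright in the white tray while the tray is still at its yellow parking outline, and swing the tally counter's red-tipped lever fully to its stop and let it spring home once for each bottle, so that the red pointer ends at the number of bottles in the tray. Then slide the loaded tray along the deck by its blue fin, never lifting it, until it stands squarely inside the green outline by the bed, and only then turn the red clamp knob fully anticlockwise so that its bar closes behind the tray. Do not shift the other things on the cart.

Things in the scene. Friction and masses are not known exactly. Their poses are not given: they have to be found in the camera images.
- drops_a: amber eyedrop bottle with a paper label and an orange cap, about 50 g: body 34 mm in diameter and 50 mm tall, cap 20 mm in diameter on top, 68 mm tall in all; the origin is the centre of its underside, z up along its axis. May be absent (None).
- drops_b: amber eyedrop bottle with a paper label and a blue cap, about 50 g: body 34 mm in diameter and 50 mm tall, cap 20 mm in diameter on top, 68 mm tall in all; the origin is the centre of its underside, z up along its axis. May be absent (None).
- drops_c: amber eyedrop bottle with a paper label and a green cap, about 50 g: body 34 mm in diameter and 50 mm tall, cap 20 mm in diameter on top, 68 mm tall in all; the origin is the centre of its underside, z up along its axis. May be absent (None).
- drops_d: amber eyedrop bottle with a paper label and a yellow cap, about 50 g: body 34 mm in diameter and 50 mm tall, cap 20 mm in diameter on top, 68 mm tall in all; the origin is the centre of its underside, z up along its axis. May be absent (None).
- tray: loose open white plastic tray, about 0.35 kg, 100 mm along its x by 180 mm along its y, walls 22 mm high and 4 mm thick, floor 4 mm thick, no dividers; the origin is the centre of its underside. Beyond its -y end a neck (5 mm high) carries an upright blue grip fin. It starts at the yellow outline.
- tray_fin (a point): point in the blue grip fin of the tray, 34 mm above the tray's underside, 15 mm below the fin's top; the fin is 12 mm thick (tray x), 30 mm long (tray y), its top 49 mm above the deck, its centre 125 mm from the tray's centre towards tray -y. 20 mm separate the fin from the tray's end wall.
- park_mark (a point): centre of the yellow parking outline painted on the deck (inside 116 mm x by 196 mm y); its axes are those of the dock: y runs from the yellow to the green outline
- bed_mark (a point): centre of the green bedside outline painted on the deck, 180 mm from the yellow one along y (inside 116 mm x by 196 mm y). A tray that stands right has its origin here, and its axes along these. A fixed steel end stop, 20 mm high, stands 4 mm beyond the +y end of a tray placed exactly here; the two outlines are otherwise free to slide over.
- clamp (a joint): angle of the red swivel clamp, rad: 0 to 0.25 at the start (bar points away from the green outline, out of the tray's way), 1.45 at its stop (bar lies along dock +x close behind the -y end wall of a docked tray, locking it); grows anticlockwise seen from above; stiff, stays where left. With the tray not far enough along, the bar strikes it.
- clamp_grip (a point): on the axis of the red clamp knob, 44 mm above the deck; it turns with the knob. The knob's upright grip is a bar 42 mm long along this frame's x, 12 mm thick along its y, from 20 to 56 mm above the deck; below it the clamp bar, 75 mm long along x, 10 mm high (10 to 20 mm above the deck).
- counter_axis (a point): on the upright axis of the tally counter, 70 mm above the deck, 5 mm above its clear round cover (112 mm in diameter); the counter is a fixed black round housing 124 mm in diameter
- lever_post (a point): top centre of the round red post at the lever's end: 12 mm in diameter, from 52 to 97 mm above the deck, 88 mm from the counter's axis; the lever's flat steel arm joins it at 50 to 55 mm. x of this frame points outwards along the arm. Nothing stands under the post.
- lever (a joint): angle of the sprung lever, rad: 0 at home, 1.134 at its stop; grows anticlockwise seen from above; about 3 N at the post swing it, and it returns by itself when let go. Only a full swing to the stop counts, and it must go home before the next.
- dial (a joint): angle of the counter's white dial, rad: 0 at the start (red pointer at the white bar), 0.785 more for each full swing (pointer at one, two, three, four white dots, anticlockwise); it cannot be set back
- cup: white ceramic mug, 76 mm across, 85 mm tall, bystander, origin under its centre
- pillbox: blue weekly pillbox with seven white sliding lids, 45 by 150 by 29 mm, bystander, origin under its centre, long along its y
- balm_tin: small round green and brass balm tin, 49 mm across, 21 mm tall, bystander, origin under its centre
- glasses_case: blue glasses case, 65 by 160 by 35 mm, bystander, origin under its centre
- clock: small white bedside clock, 40 by 90 by 70 mm, bystander, origin under its centre
- lotion: green lotion bottle, 48 mm across, 130 mm tall, bystander, origin under its centre

How it is judged:
On the way, in this order (a step that is already met when the one before it is completed fails the run):
1. every bottle stands upright in the tray while the tray is still at the yellow end (short of the green outline by more than 80 mm) (x of drops_a in the frame of tray between -0.04 and 0.04 m and y of drops_a in the frame of tray between -0.078 and 0.078 m and z of drops_a in the frame of tray between -0.014 and 0.014 m and angle between each of drops_a, drops_b, drops_c, drops_d's own z axis and vertical below 0.15 rad and x of drops_b in the frame of tray between -0.04 and 0.04 m and y of drops_b in the frame of tray between -0.078 and 0.078 m and z of drops_b in the frame of tray between -0.014 and 0.014 m and x of drops_c in the frame of tray between -0.04 and 0.04 m and y of drops_c in the frame of tray between -0.078 and 0.078 m and z of drops_c in the frame of tray between -0.014 and 0.014 m and x of drops_d in the frame of tray between -0.04 and 0.04 m and y of drops_d in the frame of tray between -0.078 and 0.078 m and z of drops_d in the frame of tray between -0.014 and 0.014 m and horizontal distance between tray and bed_mark above 0.08 m), for 0.2 s.
2. the tray stands inside the green outline with the clamp still open (under 0.6 rad) (horizontal distance between tray and bed_mark below 0.015 m and angle between the y axis of tray and the y axis of bed_mark, either way round below 0.12 rad and value of joint clamp below 0.6 rad), for 0.2 s.
3. the clamp is turned to its stop behind the tray (value of joint clamp above 1.3 rad and horizontal distance between tray and bed_mark below 0.015 m and angle between the y axis of tray and the y axis of bed_mark, either way round below 0.12 rad), for 0.2 s.
At the end, for the whole second after the job is handed in: Every bottle stands upright (0.15 rad) and still in the tray; the tray lies flat, within 15 mm of the green outline's centre and square to it within 0.12 rad; clamp past 1.3 rad; lever home (under 0.1 rad); dial at the number of bottles (within 0.35 step) (all of step 3 and x of drops_a in the frame of tray between -0.04 and 0.04 m and y of drops_a in the frame of tray between -0.078 and 0.078 m and z of drops_a in the frame of tray between -0.014 and 0.014 m and angle between each of drops_a, drops_b, drops_c, drops_d's own z axis and vertical below 0.15 rad and x of drops_b in the frame of tray between -0.04 and 0.04 m and y of drops_b in the frame of tray between -0.078 and 0.078 m and z of drops_b in the frame of tray between -0.014 and 0.014 m and x of drops_c in the frame of tray between -0.04 and 0.04 m and y of drops_c in the frame of tray between -0.078 and 0.078 m and z of drops_c in the frame of tray between -0.014 and 0.014 m and x of drops_d in the frame of tray between -0.04 and 0.04 m and y of drops_d in the frame of tray between -0.078 and 0.078 m and z of drops_d in the frame of tray between -0.014 and 0.014 m and linear speed of each of drops_a, drops_b, drops_c, drops_d, tray below 0.02 m/s and height (world z) of tray below 0.006 m and value of joint lever below 0.1 rad and value of joint dial below 3.41649 rad and (height (world z) of drops_a below 50 m or value of joint dial below 2.63109 rad) and (height (world z) of drops_b below 50 m or value of joint dial below 2.63109 rad) and (height (world z) of drops_c below 50 m or value of joint dial below 2.63109 rad) and (height (world z) of drops_d below 50 m or value of joint dial below 2.63109 rad) and (height (world z) of any of drops_a, drops_b below 50 m or value of joint dial below 1.84569 rad) and (height (world z) of any of drops_a, drops_c below 50 m or value of joint dial below 1.84569 rad) and (height (world z) of any of drops_a, drops_d below 50 m or value of joint dial below 1.84569 rad) and (height (world z) of any of drops_b, drops_c below 50 m or value of joint dial below 1.84569 rad) and (height (world z) of any of drops_b, drops_d below 50 m or value of joint dial below 1.84569 rad) and (height (world z) of any of drops_c, drops_d below 50 m or value of joint dial below 1.84569 rad) and (value of joint dial above 2.86671 rad or (height (world z) of drops_a above 50 m and value of joint dial above 2.08131 rad) or (height (world z) of drops_b above 50 m and value of joint dial above 2.08131 rad) or (height (world z) of drops_c above 50 m and value of joint dial above 2.08131 rad) or (height (world z) of drops_d above 50 m and value of joint dial above 2.08131 rad) or (height (world z) of each of drops_a, drops_b above 50 m and value of joint dial above 1.29591 rad) or (height (world z) of each of drops_a, drops_c above 50 m and value of joint dial above 1.29591 rad) or (height (world z) of each of drops_a, drops_d above 50 m and value of joint dial above 1.29591 rad) or (height (world z) of each of drops_b, drops_c above 50 m and value of joint dial above 1.29591 rad) or (height (world z) of each of drops_b, drops_d above 50 m and value of joint dial above 1.29591 rad) or (height (world z) of each of drops_c, drops_d above 50 m and value of joint dial above 1.29591 rad))); the robot touches nothing.
It fails at once if the tray is lifted (more than 15 mm) or tipped by more than 0.25 rad (height (world z) of tray above 0.015 m or angle between tray's own z axis and vertical above 0.25 rad).
It fails at once if another thing on the cart (cup, pillbox, balm tin, glasses case, clock, lotion) is shifted by more than 30 mm (distance of any of cup, pillbox, balm_tin, glasses_case, clock, lotion from where it was at the start of the episode above 0.03 m).
Of drops_a, drops_b, drops_c, drops_d only 2 to 4 are there at a start; the rules pass over those that are not, and their reading is None.
At some moment in a run one of drops_a, drops_b, drops_c, drops_d, tray may be knocked a few centimetres aside while the robot is not near it.
It also fails if it takes over 210 s, if anything falls off the work surface, if the arm or the gripper's body presses on something with over 40 N, if the wrist force passes 120 N, or if a joint passes its speed limit or range.

## Working session

There is one attempt and no reset: what is moved stays moved. The work goes in short steps, Python scripts to look and compute and a shell command to move; the robot and the scene stay as the last step left them, time stands still between calls to the robot, and variables do not carry over. Pictures are saved under pics/ and viewed, and the job is handed in when it is done.

```bash
ls -la; mkdir -p pics
python3 - <<'E'
from bench import robot
import cv2,numpy as np
for n in("scene","top"):
    d=robot.get_image(n); cv2.imwrite(f"pics/{n}0.png",d["image"][:,:,::-1])
    print(n,d["vfov"],d["cx"],d["cy"],d["dist"],np.round(d["view"],4).tolist())
print(robot.get_state())
E
```

```text
total 12
drwxr-xr-x  3 agent agent 4096 Dec  7 15:51 .
drwxr-xr-x 23 root  root  4096 Dec  7 15:51 ..
drwxr-xr-x  2 agent agent 4096 Dec  7 15:51 pics
scene 46.89628334329809 260.142315938935 200.2781491257427 [-0.06038064  0.          0.          0.          0.        ] [[0.823, 0.5681, -0.0022, -0.4712], [0.3387, -0.4937, -0.801, -0.1245], [-0.4561, 0.6584, -0.5987, 1.5594], [0.0, 0.0, 0.0, 1.0]]
top 51.807908088161064 260.58829284783457 185.11012549151286 [0.04822629 0.         0.         0.         0.        ] [[-0.0206, -0.9996, 0.0178, -0.023], [-0.9977, 0.0194, -0.0645, 0.563], [0.0641, -0.0191, -0.9978, 1.3001], [0.0, 0.0, 0.0, 1.0]]
{'time_s': 0.1, 'joints': array([ 1.13788556e+00,  3.59424966e-01,  1.51134278e+00, -9.21685828e-06,
        1.27251989e+00, -1.15125713e-01]), 'qvel': array([-0.0013659 , -0.00341513, -0.00188133, -0.0002995 , -0.00093344,
        0.00077078]), 'effort': array([ 6.51092487e-04, -5.28652310e+01, -2.79350924e+01, -6.72858505e-05,
        4.83620839e-03, -3.37866379e-05]), 'ee_pos': array([0.18725051, 0.5694036 , 0.24953533]), 'tcp_rot': array([-2.25093203e-04,  1.58223384e-01,  9.87402979e-01, -8.17063878e-04]), 'contact_force': array([ 0.06153239, -0.27643414, -0.19806454]), 'ft_torque': array([-0.00472323, -0.00606231, -0.01064785]), 'width': 0.9966180543441152}
```

Run:
```python
import cv2
for n in("scene","top"):
    i=cv2.imread(f"pics/{n}0.png"); cv2.imwrite(f"pics/{n}0b.png",cv2.resize(i,(800,600),interpolation=cv2.INTER_CUBIC))
```

```text
(no output)
```

View pics/scene0b.png

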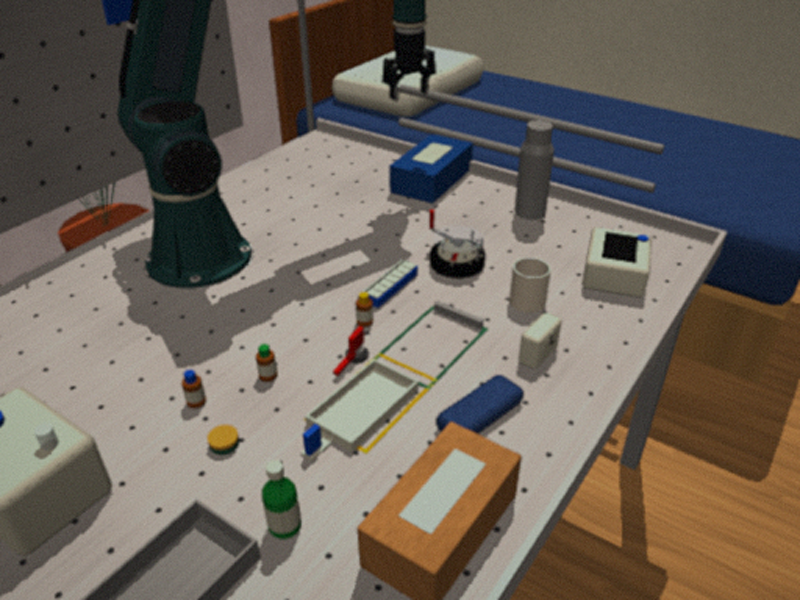

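View pics/top0b.png

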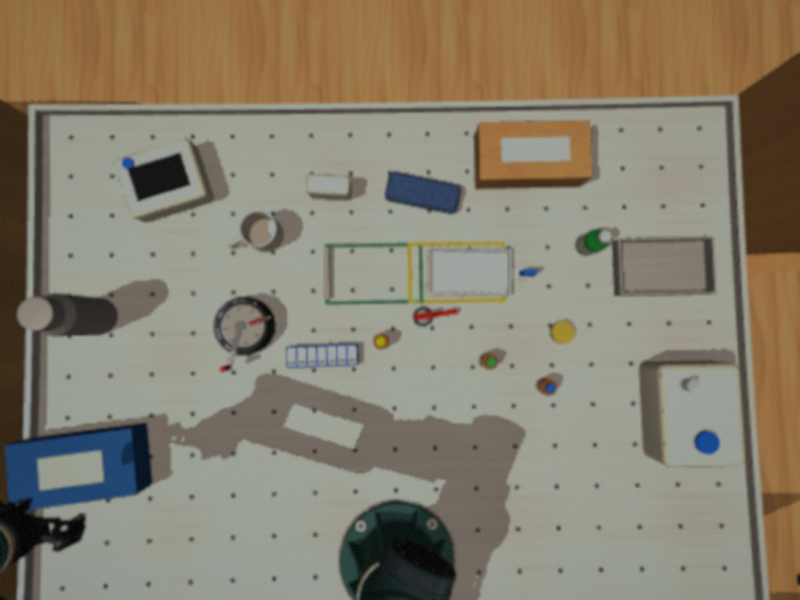

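The two pictures show the whole cart. There are three bottles (top view, 800-wide): yellow cap at (381,341), green at (489,361) and blue at (548,387). The tray is at (470,272), its fin at (528,272), the clamp at (423,316), the counter at (244,325) and the lever post at (225,369). Next I'll measure them.

```bash
cat > h.py <<'E'
import numpy as np,cv2
from bench import robot
def cam(n):
    d=robot.get_image(n); im=d["image"]; f=im.shape[0]/2/np.tan(np.radians(d["vfov"])/2)
    d["K"]=np.array([[f,0,d["cx"]],[0,f,d["cy"]],[0,0,1.]]); d["dist"]=np.array(d["dist"]);d["view"]=np.array(d["view"])
    d["hsv"]=cv2.cvtColor(im,cv2.COLOR_RGB2HSV); return d
def plane(d,uv,z):
    p=cv2.undistortPoints(np.array(uv,float).reshape(-1,1,2),d["K"],d["dist"]).reshape(-1,2)
    R=d["view"][:3,:3];t=d["view"][:3,3];c=-R.T@t
    r=np.c_[p,np.ones(len(p))]@R
    return c+r*((z-c[2])/r[:,2])[:,None]
def proj(d,P):
    R=d["view"][:3,:3];t=d["view"][:3,3]
    return cv2.projectPoints(np.array(P,float).reshape(-1,1,3),cv2.Rodrigues(R)[0],t,d["K"],d["dist"])[0].reshape(-1,2)
def blobs(d,lo,hi,amin=8,roi=None):
    m=cv2.inRange(d["hsv"],np.array(lo),np.array(hi))
    if roi:
        k=np.zeros_like(m);x0,y0,x1,y1=roi;k[y0:y1,x0:x1]=1;m=m*k
    n,l,s,c=cv2.connectedComponentsWithStats(m)
    return [(c[i],s[i][4],s[i][:4].tolist(),l==i) for i in range(1,n) if s[i][4]>=amin]
def save(d,name,roi=None,sc=1):
    im=d["image"][:,:,::-1]
    if roi: x0,y0,x1,y1=roi; im=im[y0:y1,x0:x1]
    cv2.imwrite("pics/"+name,cv2.resize(im,None,fx=sc,fy=sc,interpolation=cv2.INTER_CUBIC))
E
python3 - <<'E'
from h import *
t=cam("top");s=cam("scene")
save(t,"top1.png",(130,130,400,270),2.9); save(s,"scene1.png",(110,110,350,290),3.2)
for nm,lo,hi in(("yel",(18,120,90),(34,255,255)),("grn",(45,100,60),(80,255,255)),("blu",(105,150,60),(125,255,255)),("red",(0,170,90),(5,255,255))):
  for d,n in((t,"top"),(s,"scene")):
    for c,a,b,_ in blobs(d,lo,hi): print(nm,n,c.round(1),a,b)
E
```

```text
yel top [10.5  5.9] 25 [9, 0, 4, 15]
yel top [18.5 11.8] 35 [17, 0, 3, 23]
yel top [78.1 20.7] 164 [75, 0, 8, 43]
yel top [118.5   7.9] 46 [117, 0, 4, 19]
yel top [183.8  21.8] 179 [180, 0, 8, 46]
yel top [222.2   3.9] 25 [221, 0, 4, 10]
yel top [230.4  24.2] 107 [228, 0, 6, 51]
yel top [239.5   4.6] 19 [238, 0, 4, 11]
yel top [286.5  19.5] 171 [283, 0, 8, 40]
yel top [324.9   6.8] 33 [324, 0, 3, 17]
yel top [332.6  14.4] 52 [331, 0, 5, 31]
yel top [388.7  16.2] 111 [386, 0, 7, 36]
yel top [491.9  10.6] 60 [489, 0, 7, 20]
yel top [126.   14.3] 49 [125, 3, 3, 27]
yel top [136.    8.2] 16 [135, 3, 3, 10]
yel top [341.7  14.9] 21 [341, 9, 3, 14]
yel top [435.1  13. ] 16 [434, 8, 3, 10]
yel top [303.5  12.7] 10 [302, 11, 4, 4]
yel top [97.6 13.7] 10 [96, 12, 4, 4]
yel top [201.2  15.6] 19 [200, 12, 4, 8]
yel top [239.4  17.9] 25 [238, 12, 4, 14]
yel top [246.5  36. ] 209 [241, 15, 10, 49]
yel top [135.4  20.1] 9 [135, 17, 3, 8]
yel top [142.8  37.8] 205 [137, 16, 11, 50]
yel top [349.1  35.8] 154 [344, 16, 10, 47]
yel top [452.6  35.9] 108 [448, 17, 9, 43]
yel top [35.8 38.7] 167 [30, 18
[... 6612 characters left out ...]
 143.8] 21 [498, 141, 13, 7]
blu scene [468.9 146.4] 22 [465, 143, 8, 8]
blu scene [410.9 151.9] 15 [408, 151, 6, 3]
blu scene [480.  151.1] 16 [475, 150, 10, 4]
blu scene [250.9 184.9] 108 [237, 172, 30, 24]
blu scene [120.9 240.4] 39 [118, 237, 7, 8]
blu scene [323.3 247.7] 74 [312, 241, 21, 16]
blu scene [312.1 258.5] 94 [304, 246, 20, 23]
blu scene [315.9 248.2] 8 [314, 247, 6, 3]
blu scene [294.7 261.8] 123 [281, 249, 26, 23]
blu scene [  0.4 266.4] 8 [0, 264, 2, 5]
blu scene [302.3 270.6] 25 [298, 267, 9, 7]
blu scene [198.9 280.3] 117 [194, 272, 11, 19]
red top [276.8 200.9] 59 [265, 198, 27, 7]
red scene [227.6 212.7] 36 [224, 208, 9, 10]
red scene [218.9 233. ] 44 [214, 226, 11, 14]
```

View pics/top1.png

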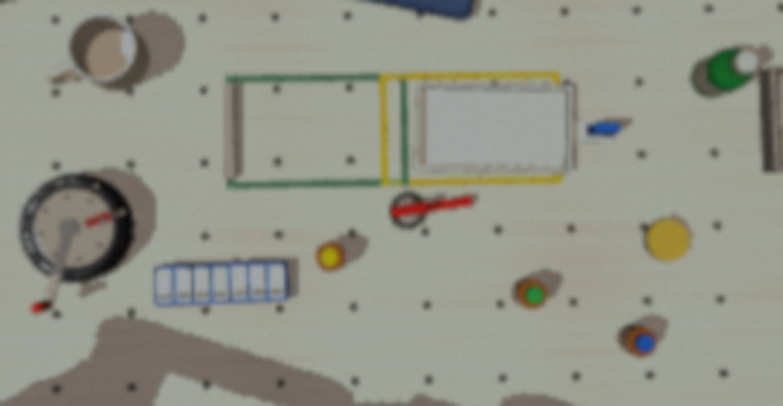

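View pics/scene1.png

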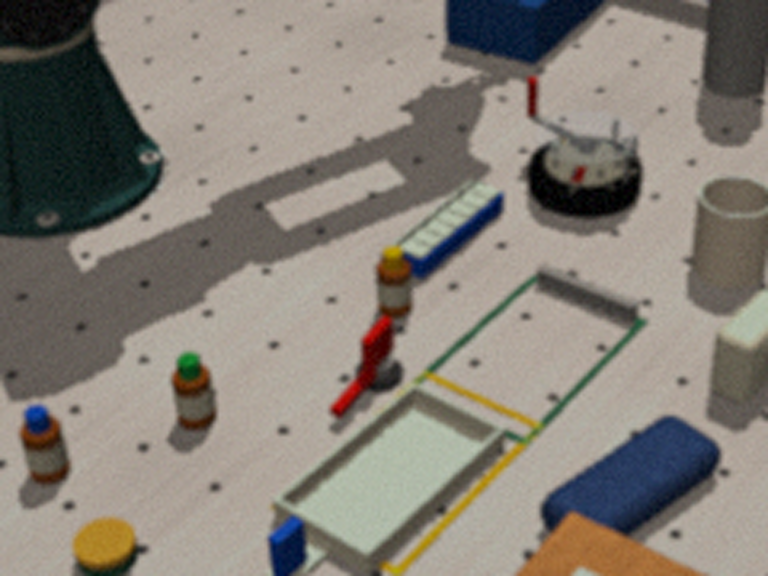

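The crops show three upright bottles. In top-view pixels the yellow cap is at about (243,218), green at (314,231) and blue at (352,248). The clamp bar points away from the dock. Next: rays onto planes.

```bash
cat > m.py <<'E'
from h import *
import sys
def tri(t,s,ut,us):
    a=cv2.undistortPoints(np.array([[ut]],float),t["K"],t["dist"]).reshape(2,1);b=cv2.undistortPoints(np.array([[us]],float),s["K"],s["dist"]).reshape(2,1)
    X=cv2.triangulatePoints(t["view"][:3],s["view"][:3],a,b).ravel();return X[:3]/X[3]
HUE=dict(yel=((20,150,90),(33,255,255)),org=((8,170,120),(17,255,255)),grn=((45,100,60),(80,255,255)),blu=((105,150,60),(125,255,255)))
E
python3 - <<'E'
from m import *
t=cam("top");s=cam("scene")
for n,ut,us in(("yel",(243.1,218.1),(232.3,190.2)),("grn",(314,231.3),(168.5,223.1)),("blu",(352,248),(120.9,240.4))):
    print(n,"tri",tri(t,s,ut,us).round(4),"top@.068",plane(t,ut,.067).round(4)[0,:2],"scene@.062",plane(s,us,.061).round(4)[0,:2])
f=lambda u,v:((u)/2.9+130,(v)/2.9+130)
# outlines (crop coords): yellow corners inside, green
for nm,uv,z in(("yTL",(383,75),0),("yBL",(383,183),0),("yTR",(559,75),0),("yBR",(559,181),0),("gTL",(229,78),0),("gBL",(230,184),0),("gTR",(405,78),0),("gBR",(405,184),0),
 ("tray rimTL",(420,84),.022),("tray rimTR",(575,83),.022),("rimBR",(575,171),.022),("rimBL",(417,171),.022),("fin",(605,129),.049),("knobc",(407,210),.02),("counter",(74,228),.04),("counterhub",(69,229),.065),("post",(39,307),.097),("tin",(668,240),.021)):
    print(nm,plane(t,f(*uv),z).round(4)[0,:2])
for c,a,b,m in blobs(t,(0,130,60),(6,255,255),6)+blobs(t,(174,130,60),(180,255,255),6): print("redtop",c.round(1),a,b)
for c,a,b,m in blobs(s,(0,130,60),(6,255,255),6,(200,100,330,260)): print("redsc",c.round(1),a,b)
E
```

```text
yel tri [0.4545 0.0246 0.0596] top@.068 [0.455  0.0246] scene@.062 [0.4554 0.0227]
grn tri [ 0.4082 -0.2012  0.0636] top@.068 [ 0.4084 -0.2007] scene@.062 [ 0.4058 -0.1991]
blu tri [ 0.3525 -0.3216  0.0608] top@.068 [ 0.3533 -0.3199] scene@.062 [ 0.3524 -0.3219]
yTL [ 0.6631 -0.0417]
yBL [ 0.5365 -0.039 ]
yTR [ 0.6592 -0.2482]
yBR [ 0.5348 -0.2444]
gTL [0.6627 0.1382]
gBL [0.5389 0.1386]
gTR [ 0.6591 -0.0674]
gBR [ 0.5348 -0.0646]
tray rimTL [ 0.6488 -0.0836]
tray rimTR [ 0.6466 -0.2624]
rimBR [ 0.545  -0.2593]
rimBL [ 0.5485 -0.0778]
fin [ 0.5903 -0.2894]
knobc [ 0.5041 -0.0654]
counter [0.4914 0.3082]
counterhub [0.4901 0.3075]
post [0.4079 0.3311]
tin [ 0.464  -0.3632]
redtop [277.5 200.8] 90 [265, 198, 28, 7]
redtop [163.3 205.1] 10 [160, 204, 8, 3]
redtop [143.  235.5] 8 [141, 235, 5, 2]
redsc [275.8 138.8] 25 [275, 134, 3, 12]
redsc [290.5 164.2] 13 [289, 162, 4, 5]
redsc [224.3 222.7] 165 [214, 208, 19, 32]
```

```bash
cat > g.py <<'E'
import sys,numpy as np
from bench import robot
from scipy.spatial.transform import Rotation as R
s=robot.get_state();q=s["tcp_rot"];r=R.from_quat([q[1],q[2],q[3],q[0]]);M=r.as_matrix()
print("t",round(s["time_s"],2),"pos",s["ee_pos"].round(4),"w",round(s["width"],3),"F",s["contact_force"].round(1),"jaw ang",round(np.degrees(np.arctan2(M[1,1],M[0,1])),2),"zax",M[:,2].round(3))
if len(sys.argv)>3:
    g=np.array([float(a) for a in sys.argv[1:4]]); print("tool shift cm",(100*M.T@(g-s["ee_pos"])).round(2))
E
python3 -m crank '[[[1,0,0,0,0,0,0.139],[1,0,0,0,0,0,0.139],[1,0,0,0,0,0,0.139],[1,0,0,0,0,0,0.139],[1,0,0,0,0,0,0.139],[1,0,0,0,0,0,0.139],[1,0,0,0,0,0,0.139],[1,0,0,0,0,0,0.139],[1,0,0,0,0,0,0.139],[1,0,4,0,0,0,0],[1,0,4,0,0,0,0],[1,0,4,0,0,0,0],[1,0,4,0,0,0,0],[1,0,4,0,0,0,0],[1,0,4,0,0,0,0],[1,0,0,0,0,0,0],[1,0,0,0,0,0,0]]]'; python3 g.py .4075 -.2005 .15
python3 - <<'E'
from m import *
s=cam("scene");t=cam("top")
save(s,"cnt.png",(250,110,350,190),7)
for z,uv in((.097,(276,134)),(.06,(276,145.5))): print(plane(s,uv,z))
print(tri(t,s,(143.2,236),(276,134.5)))
hs=s["hsv"]
# bystanders / pillbox corners in top
f=lambda u,v:((u)/2.9+130,(v)/2.9+130)
for uv in((154,267),(156,304),(291,262),(290,300)): print("pill",plane(t,f(*uv),.029)[0])
E
```

```text
time_s: 2.0
ee_pos: [0.4281, 0.57, 0.2496]
tcp_rot: [-0.0, 0.707, 0.707, -0.001]
contact_force: [-0.4, 0.0, 0.3]
width: 1.0
t 2.0 pos [0.4281 0.57   0.2496] w 1.0 F [-0.4  0.   0.3] jaw ang 0.02 zax [-0.001 -0.001 -1.   ]
tool shift cm [-77.04  -2.07  10.01]
[[0.4073303  0.33685645 0.097     ]]
[[0.41629017 0.32431263 0.06      ]]
[0.40855533 0.33257344 0.09715989]
pill [0.4456465 0.2217748 0.029    ]
pill [0.40417801 0.2197892  0.029     ]
pill [0.44783674 0.06761117 0.029     ]
pill [0.40515486 0.06937449 0.029     ]
```

View pics/cnt.png

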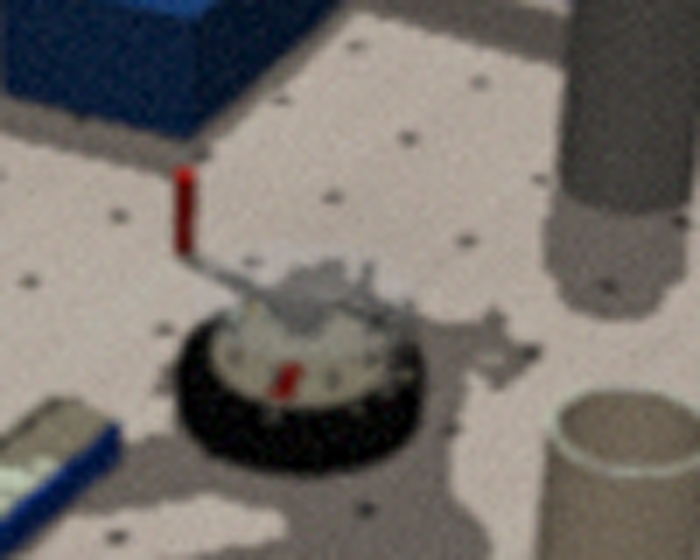

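The crop shows the lever post at scene pixel (276,134). Its position is about (0.409, 0.332), and the lever is at home. Now to the green bottle.

```bash
python3 -m crank '[[[1,-4,-0.2,0,0,0,0],[1,-4,-0.2,0.5,0,0,0],[1,-4,-0.2,0.5,0,0,0],[1,-4,-0.2,0.5,0,0,0],[1,-4,-0.2,0.5,0,0,0],[1,-4,-0.2,0.5,0,0,0],[1,-4,-0.2,0.5,0,0,0],[1,-4,-0.2,0.5,0,0,0],[1,-4,-0.2,0.5,0,0,0],[1,-4,-0.2,0.5,0,0,0],[1,-4,0,0.5,0,0,0],[1,-4,0,0.5,0,0,0],[1,-4,0,0.5,0,0,0],[1,-4,0,0.5,0,0,0],[1,-4,0,0.5,0,0,0],[1,-4,0,0.5,0,0,0],[1,-4,0,0.5,0,0,0],[1,-4,0,0.5,0,0,0],[1,-4,0,0.5,0,0,0],[1,0,0,0,0,0,0]]]'; python3 g.py .4075 -.2005 .034
```

```text
time_s: 4.1
ee_pos: [0.4099, -0.193, 0.1606]
tcp_rot: [0.002, 0.707, 0.707, -0.0]
contact_force: [0.5, 0.9, 0.0]
width: 1.002
t 4.1 pos [ 0.4099 -0.193   0.1606] w 1.002 F [0.5 0.9 0. ] jaw ang -0.01 zax [ 0.002 -0.003 -1.   ]
tool shift cm [-0.71 -0.26 12.66]
```

```bash
python3 -m crank '[[[1,-0.9,-0.1,2,0,0,0],[1,0,0,2,0,0,0],[1,0,0,2,0,0,0],[1,0,0,0,0,0,0],[1,0,0,0,0,0,0]]]'; python3 g.py .4075 -.2005 .034
```

```text
time_s: 4.6
ee_pos: [0.4078, -0.1973, 0.1007]
tcp_rot: [-0.001, 0.706, 0.708, -0.0]
contact_force: [-0.2, 0.4, 0.4]
width: 0.997
t 4.6 pos [ 0.4078 -0.1973  0.1007] w 0.997 F [-0.2  0.4  0.4] jaw ang 0.19 zax [-0.001  0.001 -1.   ]
tool shift cm [-0.33 -0.02  6.67]
```

```bash
python3 -m crank '[[[1,-0.2,0,1.7,0,0,0],[1,0,0,1.7,0,0,0],[1,0,0,1.7,0,0,0],[1,0,0,1.6,0,0,0],[1,0,0,0,0,0,0],[-1,0,0,0,0,0,0],[-1,0,0,0,0,0,0],[-1,0,0,0,0,0,0],[-1,0,0,0,0,0,0],[-1,0,0,0,0,0,0],[-1,0,0,0,0,0,0],[-1,0,0,0,0,0,0]]]'; python3 g.py
```

```text
time_s: 5.8
ee_pos: [0.4085, -0.201, 0.0343]
tcp_rot: [0.001, 0.706, 0.708, 0.0]
contact_force: [0.1, 1.2, 9.0]
width: 0.384
t 5.8 pos [ 0.4085 -0.201   0.0343] w 0.384 F [0.1 1.2 9. ] jaw ang 0.11 zax [ 0.001 -0.001 -1.   ]
```

```bash
python3 -m crank '[[[-1,0,0,-1,0,0,0],[-1,0,0,-2,0,0,0],[-1,0,0,-3,0,0,0],[-1,0,0,-3,0,0,0],[-1,0,3,0,0,0,0],[-1,0,3,0,0,0,0],[-1,0,4,0,0,0,0],[-1,0,4,0,0,0,0],[-1,0,3,0,0,0,0],[-1,-1.5,1.5,0,0,0,0],[-1,0,0,0,0,0,0],[-1,0,0,0,0,0,0]]]'; python3 g.py .597 -.221 .039
python3 - <<'E'
from m import *
s=cam("scene");t=cam("top")
save(s,"s2.png",(110,140,350,300),3.3);save(t,"t2.png",(130,130,400,270),2.9)
E
```

```text
time_s: 7.0
ee_pos: [0.5923, -0.215, 0.1234]
tcp_rot: [-0.001, 0.707, 0.708, -0.0]
contact_force: [0.2, 0.3, 0.2]
width: 0.383
t 7.0 pos [ 0.5923 -0.215   0.1234] w 0.383 F [0.2 0.3 0.2] jaw ang 0.1 zax [-0.001  0.    -1.   ]
tool shift cm [-0.6   0.48  8.44]
```

View pics/s2.png

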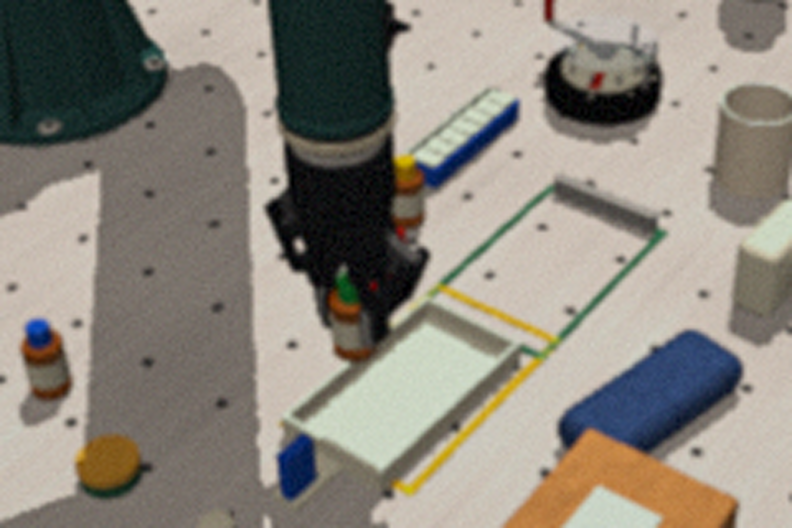

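View pics/t2.png

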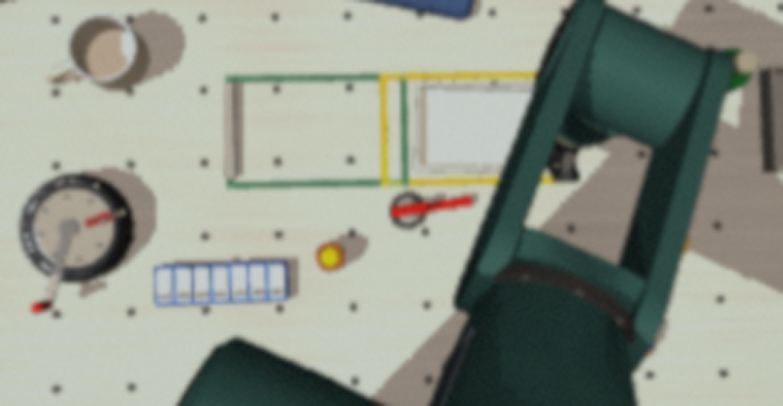

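The green bottle is held upright above the tray. I'll check the tray's rim corners in the scene view too.

Run:
```python
from m import *
s=cam("scene")
save(s,"tr.png",(185,215,285,295),8)
f=lambda u,v:(u/3.3+110,v/3.3+140)
c=np.array([plane(s,f(*uv),.022)[0,:2] for uv in((384,466),(284,413),(432,294),(523,345))]);print(c.round(4),c.mean(0))
print(plane(s,f(300,440),.049))
```

```text
[[ 0.644  -0.2499]
 [ 0.5458 -0.2504]
 [ 0.5558 -0.0709]
 [ 0.6554 -0.0802]] [ 0.60024111 -0.16284065]
[[ 0.59374019 -0.28374487  0.049     ]]
```

View pics/tr.png

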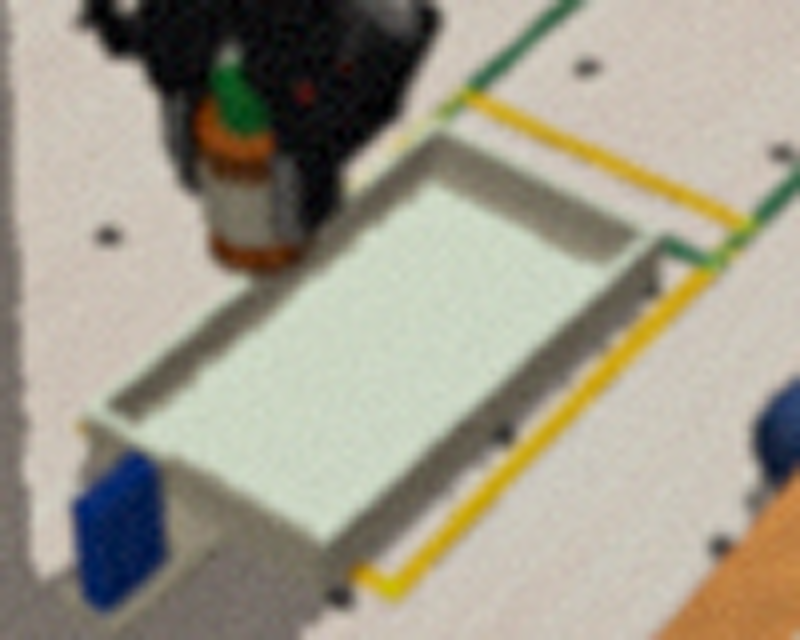

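The crop shows the tray at about (0.599, -0.167), nearly square. I'll place the green bottle at (0.598, -0.216).

```bash
python3 -m crank '[[[-1,-0.3,0.5,2,0,0,0],[-1,0,0,2,0,0,0],[-1,0,0,2,0,0,0],[-1,0,0,1,0,0,0],[-1,0,0,0,0,0,0]]]'; python3 g.py .598 -.216 .039
```

```text
time_s: 7.65
ee_pos: [0.5963, -0.2175, 0.052]
tcp_rot: [-0.002, 0.706, 0.708, -0.001]
contact_force: [-0.7, 0.0, -0.5]
width: 0.381
t 7.65 pos [ 0.5963 -0.2175  0.052 ] w 0.381 F [-0.7  0.  -0.5] jaw ang 0.1 zax [-0.003  0.002 -1.   ]
tool shift cm [0.15 0.18 1.3 ]
```

```bash
python3 -m crank '[[[-1,0,0,0.5,0,0,0],[-1,0,0,0.5,0,0,0],[-1,0,0,0.3,0,0,0],[-1,0,0,0,0,0,0]]]'; python3 g.py; python3 -m crank '[[[0.15,0,0,0,0,0,0],[0.15,0,0,0,0,0,0],[0.15,0,0,0,0,0,0],[0.15,0,0,0,0,0,0],[0.15,0,0,-1,0,0,0],[0.15,0,0,-2,0,0,0],[0.15,0,0,-3,0,0,0],[0.15,0,0,-3,0,0,0],[1,0,-4,0,0,0,0],[1,0,-4,0,0,0,0],[1,0,-4,0,0,0,0],[1,-2,-4,0,0,0,0],[1,-4,-3,0,0,0,0],[1,-4,-3,0,0,0,0],[1,0,-2.4,0,0,0,0],[1,0,0,0,0,0,0],[1,0,0,0,0,0,0]]]'; python3 g.py .353 -.3208 .034
python3 - <<'E'
from m import *
s=cam("scene");t=cam("top")
save(s,"s3.png",(110,140,350,300),3.3);
E
```

```text
time_s: 8.05
ee_pos: [0.5979, -0.2182, 0.0402]
tcp_rot: [-0.0, 0.706, 0.708, -0.0]
contact_force: [-1.1, 0.4, -1.1]
width: 0.379
t 8.05 pos [ 0.5979 -0.2182  0.0402] w 0.379 F [-1.1  0.4 -1.1] jaw ang 0.11 zax [-0.  0. -1.]
time_s: 9.75
ee_pos: [0.3542, -0.3189, 0.1309]
tcp_rot: [0.0, 0.707, 0.707, 0.0]
contact_force: [0.6, -0.9, 0.2]
width: 1.001
t 9.75 pos [ 0.3542 -0.3189  0.1309] w 1.001 F [ 0.6 -0.9  0.2] jaw ang 0.03 zax [ 0.001 -0.    -1.   ]
tool shift cm [-0.19 -0.13  9.69]
```

View pics/s3.png

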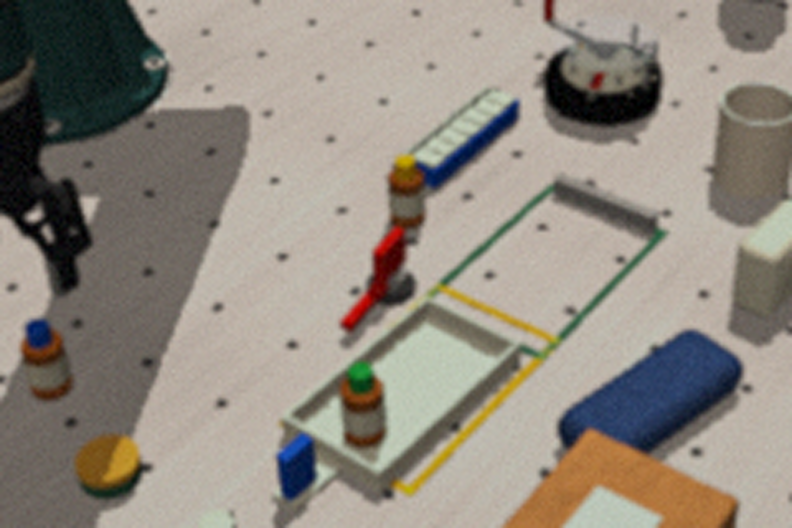

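The green bottle stands in the tray at (360,400) and the blue one is unmoved at (40,350). Grasping blue.

```bash
python3 -m crank '[[[1,-0.2,-0.1,2,0,0,0],[1,0,0,2,0,0,0],[1,0,0,2,0,0,0],[1,0,0,2,0,0,0],[1,0,0,1.7,0,0,0],[1,0,0,0,0,0,0],[-1,0,0,0,0,0,0],[-1,0,0,0,0,0,0],[-1,0,0,0,0,0,0],[-1,0,0,0,0,0,0],[-1,0,0,0,0,0,0],[-1,0,0,0,0,0,0],[-1,0,0,0,0,0,0]]]'; python3 g.py
```

```text
time_s: 11.15
ee_pos: [0.3538, -0.3212, 0.0344]
tcp_rot: [0.001, 0.706, 0.708, -0.0]
contact_force: [0.2, 1.2, 7.1]
width: 0.379
t 11.15 pos [ 0.3538 -0.3212  0.0344] w 0.379 F [0.2 1.2 7.1] jaw ang 0.1 zax [ 0.001 -0.001 -1.   ]
```

```bash
python3 -m crank '[[[-1,0,0,-1,0,0,0],[-1,0,0,-3,0,0,0],[-1,0,0,-3,0,0,0],[-1,0,0,-3.5,0,0,0],[-1,2,2,0,0,0,0],[-1,2.6,3,0,0,0,0],[-1,2,3.5,0,0,0,0],[-1,2,3.5,0,0,0,0],[-1,2,3.5,0,0,0,0],[-1,2,3.5,0,0,0,0],[-1,2,3.5,0,0,0,0],[-1,1,2,0,0,0,0],[-1,0,0,0,0,0,0],[-1,0,0,0,0,0,0],[-1,0,0,0,0,0,0]]]'; python3 g.py .599 -.165 .052
```

```text
time_s: 12.65
ee_pos: [0.5966, -0.1646, 0.1385]
tcp_rot: [-0.0, 0.707, 0.708, -0.0]
contact_force: [-0.5, -0.4, -1.0]
width: 0.383
t 12.65 pos [ 0.5966 -0.1646  0.1385] w 0.383 F [-0.5 -0.4 -1. ] jaw ang 0.08 zax [-0.001  0.    -1.   ]
tool shift cm [-0.04  0.25  8.65]
```

```bash
python3 -m crank '[[[-1,0,0.2,2,0,0,0],[-1,0,0,2,0,0,0],[-1,0,0,2,0,0,0],[-1,0,0,2,0,0,0],[-1,0,0,0.6,0,0,0],[-1,0,0,0,0,0,0]]]'; python3 g.py .599 -.165 .040
python3 - <<'E'
from m import *
s=cam("scene");t=cam("top")
save(s,"s4.png",(110,140,350,300),3.3);
E
```

```text
time_s: 13.25
ee_pos: [0.5984, -0.1646, 0.0517]
tcp_rot: [-0.001, 0.707, 0.707, -0.001]
contact_force: [-0.2, -0.3, 0.1]
width: 0.38
t 13.25 pos [ 0.5984 -0.1646  0.0517] w 0.38 F [-0.2 -0.3  0.1] jaw ang 0.05 zax [-0.002  0.001 -1.   ]
tool shift cm [-0.04  0.06  1.17]
```

View pics/s4.png

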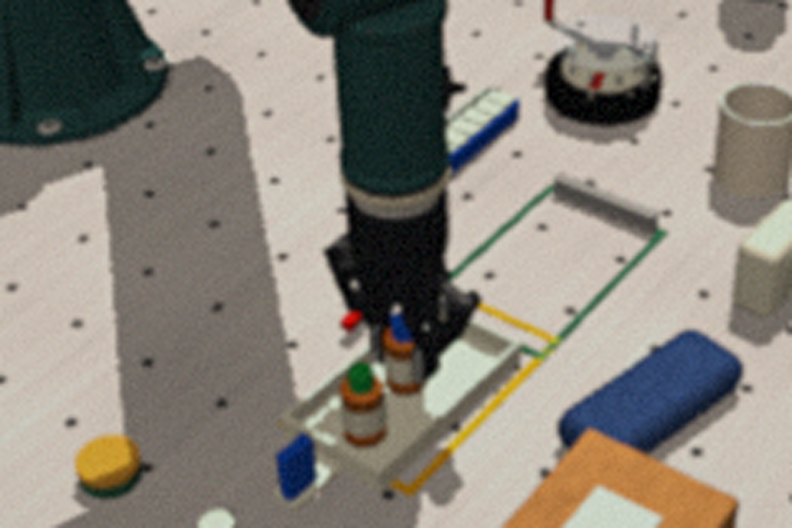

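The blue bottle is inside the walls beside the green one and the tray hasn't moved. Set it down, release, and go to the yellow bottle.

```bash
python3 -m crank '[[[-1,0,0,0.5,0,0,0],[-1,0,0,0.5,0,0,0],[-1,0,0,0.3,0,0,0],[-1,0,0,0,0,0,0],[0.15,0,0,0,0,0,0],[0.15,0,0,0,0,0,0],[0.15,0,0,0,0,0,0],[0.15,0,0,0,0,0,0],[0.15,0,0,-1,0,0,0],[0.15,0,0,-3,0,0,0],[0.15,0,0,-3,0,0,0],[0.15,0,0,-4,0,0,0],[1,4,-3,0,0,0,0],[1,4,-3,0,0,0,0],[1,4,-3,0,0,0,0],[1,4,-3,0,0,0,0],[1,3,-2.4,0,0,0,0],[1,0,0,0,0,0,0],[1,0,0,0,0,0,0]]]'; python3 g.py .455 .024 .034
python3 - <<'E'
from m import *
s=cam("scene");t=cam("top")
save(s,"s5.png",(110,140,350,300),3.3);
for c,a,b,_ in blobs(s,*HUE["yel"],8,(200,150,260,210)): print(c,a,plane(s,c,.061)[0])
E
```

```text
time_s: 15.25
ee_pos: [0.4557, 0.0259, 0.1502]
tcp_rot: [0.001, 0.706, 0.708, 0.0]
contact_force: [0.2, -0.7, 0.4]
width: 1.002
t 15.25 pos [0.4557 0.0259 0.1502] w 1.002 F [ 0.2 -0.7  0.4] jaw ang 0.22 zax [ 0.002 -0.    -1.   ]
tool shift cm [-0.19 -0.09 11.62]
[232.36111111 189.91666667] 36 [0.45465321 0.02397321 0.061     ]
```

View pics/s5.png

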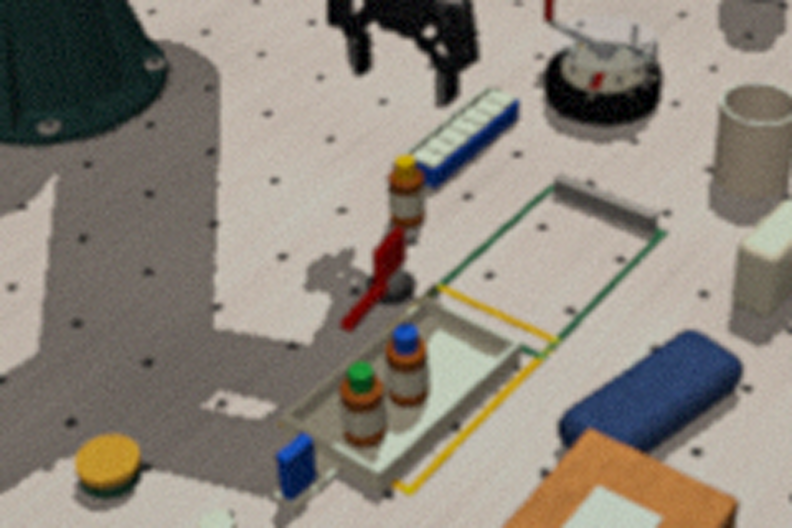

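Both bottles stand upright in the tray, and the yellow bottle is still at (405,195). Grasping yellow.

```bash
python3 -m crank '[[[1,-0.2,-0.1,2,0,0,0],[1,0,0,3,0,0,0],[1,0,0,3,0,0,0],[1,0,0,2,0,0,0],[1,0,0,1.6,0,0,0],[1,0,0,0,0,0,0],[-1,0,0,0,0,0,0],[-1,0,0,0,0,0,0],[-1,0,0,0,0,0,0],[-1,0,0,0,0,0,0],[-1,0,0,0,0,0,0],[-1,0,0,0,0,0,0],[-1,0,0,0,0,0,0]]]'; python3 g.py; python3 -m crank '[[[-1,0,0,-1,0,0,0],[-1,0,0,-3,0,0,0],[-1,0,0,-3,0,0,0],[-1,0,0,-4,0,0,0],[-1,-3,2,0,0,0,0],[-1,-4,4,0,0,0,0],[-1,-4,4,0,0,0,0],[-1,-3,4,0,0,0,0],[-1,0,0.4,0,0,0,0],[-1,0,0,0,0,0,0],[-1,0,0,0,0,0,0]]]';python3 g.py .599 -.115 .052
```

```text
time_s: 16.65
ee_pos: [0.4553, 0.0233, 0.0343]
tcp_rot: [0.001, 0.706, 0.708, 0.001]
contact_force: [0.3, -1.2, 6.7]
width: 0.382
t 16.65 pos [0.4553 0.0233 0.0343] w 0.382 F [ 0.3 -1.2  6.7] jaw ang 0.13 zax [ 0.002 -0.    -1.   ]
time_s: 17.75
ee_pos: [0.588, -0.1061, 0.1433]
tcp_rot: [-0.001, 0.706, 0.708, -0.0]
contact_force: [0.9, -0.5, -0.0]
width: 0.382
t 17.75 pos [ 0.588  -0.1061  0.1433] w 0.382 F [ 0.9 -0.5 -0. ] jaw ang 0.13 zax [-0.002  0.001 -1.   ]
tool shift cm [-0.9   1.11  9.13]
```

```bash
python3 -m crank '[[[-1,0,0,1,0,0,0],[-1,0,0,2,0,0,0],[-1,0,0,0,0,0,0],[-1,0,0,0,0,0,0]]]';python3 g.py .599 -.115 .052
python3 - <<'E'
from m import *
s=cam("scene")
save(s,"s6.png",(110,140,350,300),3.3);
E
```

```text
time_s: 18.15
ee_pos: [0.5882, -0.1061, 0.1128]
tcp_rot: [-0.001, 0.706, 0.708, -0.001]
contact_force: [-0.5, -0.3, -0.6]
width: 0.381
t 18.15 pos [ 0.5882 -0.1061  0.1128] w 0.381 F [-0.5 -0.3 -0.6] jaw ang 0.16 zax [-0.002  0.001 -1.   ]
tool shift cm [-0.89  1.09  6.08]
```

View pics/s6.png

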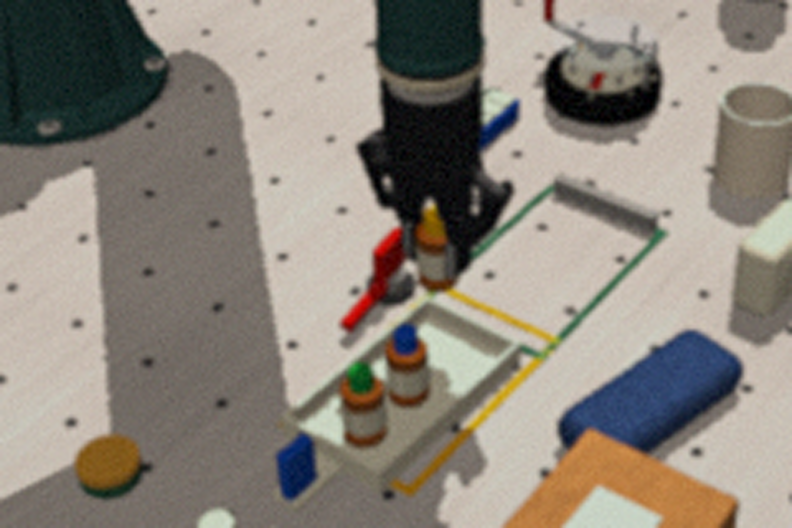

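```bash
python3 -m crank '[[[-1,-0.8,1,0,0,0,0],[-1,0,0.1,2,0,0,0],[-1,0,0,2,0,0,0],[-1,0,0,2,0,0,0],[-1,0,0,0,0,0,0]]]';python3 g.py .599 -.114 .040
```

```text
time_s: 18.7
ee_pos: [0.5999, -0.1151, 0.0516]
tcp_rot: [-0.001, 0.706, 0.708, -0.001]
contact_force: [-0.2, 0.7, -0.2]
width: 0.383
t 18.7 pos [ 0.5999 -0.1151  0.0516] w 0.383 F [-0.2  0.7 -0.2] jaw ang 0.11 zax [-0.003  0.001 -1.   ]
tool shift cm [ 0.11 -0.08  1.16]
```

```bash
python3 -m crank '[[[-1,0.1,-0.1,0.5,0,0,0],[-1,0,0,0.5,0,0,0],[-1,0,0,0.3,0,0,0],[-1,0,0,0,0,0,0],[0.15,0,0,0,0,0,0],[0.15,0,0,0,0,0,0],[0.15,0,0,0,0,0,0],[0.15,0,0,0,0,0,0],[0.15,0,0,-1,0,0,0],[0.15,0,0,-3,0,0,0],[0.15,0,0,-3,0,0,0],[0.15,0,0,-4,0,0,0],[0.15,0,0,-3,0,0,0]]]';python3 g.py; python3 -m crank '[[[0,3,-2,0,0,0,0],[0,4,-2,0,0,0,0],[0,4,-2,0,0,0,0],[0,4,-2,0,0,0,0],[0,4,-2,0,0,0,0],[0,4,-2,0,0,0,0],[0,4,-2,0,0,0,0],[0,4,-2,0,0,0,0],[0,4,-2,0,0,0,0],[0,0,0,0,0,0,0.145],[0,0,0,0,0,0,0.145],[0,0,0,0,0,0,0.145],[0,0,0,0,0,0,0.145],[0,0,0,0,0,0,0.145],[0,0,0,0,0,0,0.145],[0,0,0,0,0,0,0.145],[0,0,0,0,0,0,0.145],[0,0,0,0,0,0,0.13],[0,0,0,0,0,0,0]]]'; python3 g.py .409 .332 .14
python3 - <<'E'
from m import *
s=cam("scene");t=cam("top")
save(s,"s7.png",(110,140,350,300),3.3);save(t,"t7.png",(130,130,400,270),2.9)
E
```

```text
time_s: 20.0
ee_pos: [0.6001, -0.1141, 0.1834]
tcp_rot: [0.001, 0.706, 0.708, 0.0]
contact_force: [-0.4, -0.8, 0.8]
width: 0.581
t 20.0 pos [ 0.6001 -0.1141  0.1834] w 0.581 F [-0.4 -0.8  0.8] jaw ang 0.12 zax [ 0.002 -0.001 -1.   ]
time_s: 21.9
ee_pos: [0.4189, 0.2357, 0.181]
tcp_rot: [-0.0, 0.99, 0.14, 0.0]
contact_force: [0.1, 0.2, -0.6]
width: 0.504
t 21.9 pos [0.4189 0.2357 0.181 ] w 0.504 F [ 0.1  0.2 -0.6] jaw ang -73.86 zax [ 0.001  0.    -1.   ]
tool shift cm [ 1.72 -9.53  4.1 ]
```

View pics/s7.png

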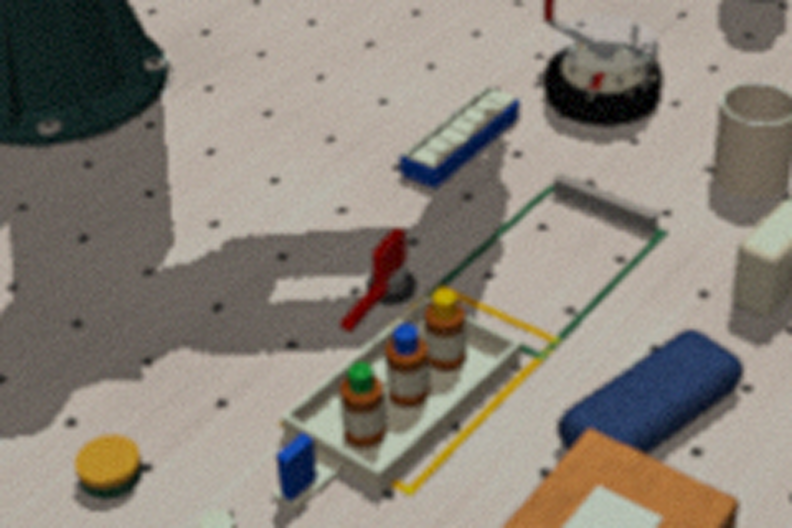

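View pics/t7.png

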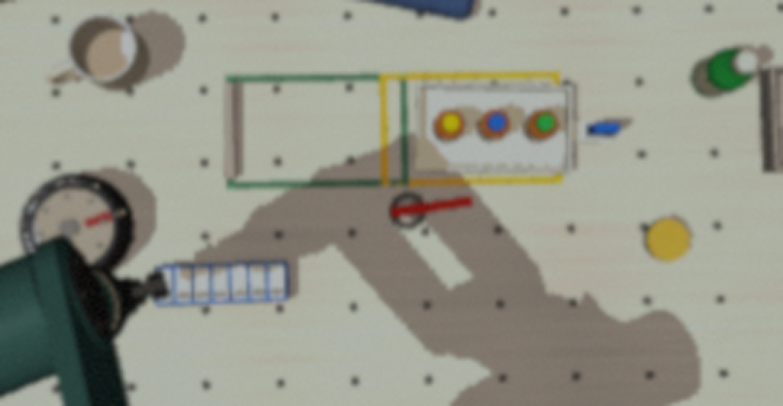

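All three bottles stand in the tray, at top-crop (451,122), (497,122) and (545,122). Next, the lever: I'll straddle the post.

```bash
python3 -m crank '[[[-0.05,1.7,-3.5,0,0,0,0],[-0.05,0,-3,0,0,0,0],[-0.05,0,-3,0,0,0,0],[-0.05,0,0,2,0,0,0],[-0.05,0,0,2,0,0,0],[-0.05,0,0,0,0,0,0],[-0.05,0,0,0,0,0,0]]]'; python3 g.py .409 .332 .072
python3 - <<'E'
from m import *
s=cam("scene");t=cam("top")
save(s,"s8.png",(230,80,350,180),6.5);save(t,"t8.png",(120,170,220,260),7)
E
```

```text
time_s: 22.7
ee_pos: [0.4085, 0.3315, 0.1404]
tcp_rot: [0.0, 0.99, 0.142, -0.0]
contact_force: [0.7, 0.7, -0.3]
width: 0.475
t 22.7 pos [0.4085 0.3315 0.1404] w 0.475 F [ 0.7  0.7 -0.3] jaw ang -73.71 zax [-0.001 -0.001 -1.   ]
tool shift cm [ 0.07 -0.04  6.84]
```

View pics/s8.png

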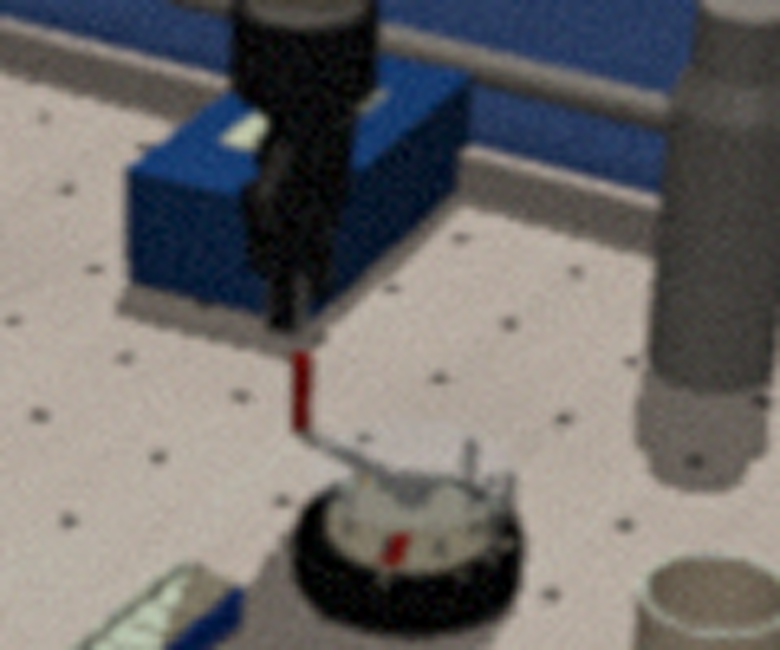

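View pics/t8.png

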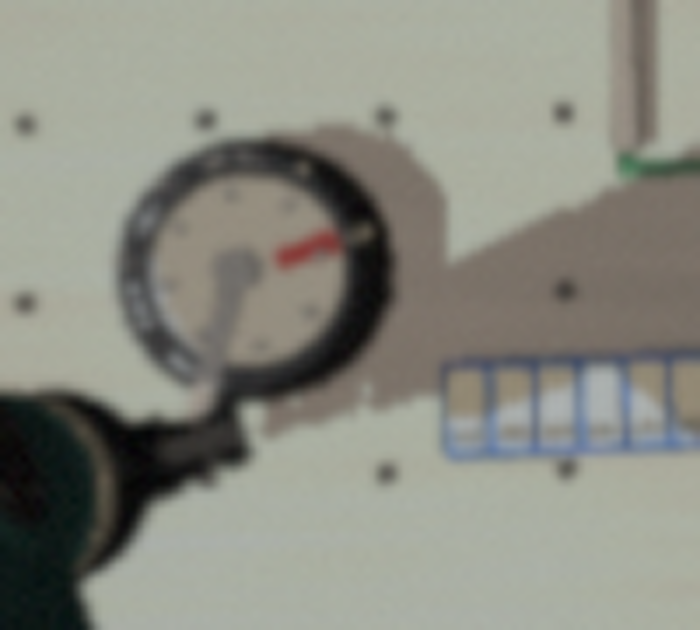

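The gripper is over the post, and the dial pointer is at the bar (top crop 310,248). Lowering.

```bash
python3 -m crank '[[[-0.05,0,0,2,0,0,0],[-0.05,0,0,1.5,0,0,0],[-0.05,0,0,1.5,0,0,0],[-0.05,0,0,1,0,0,0],[-0.05,0,0,0.8,0,0,0],[-0.05,0,0,0,0,0,0]]]'; python3 g.py
python3 - <<'E'
from m import *
s=cam("scene");t=cam("top")
save(s,"s9.png",(230,80,350,180),6.5)
E
```

```text
time_s: 23.4
ee_pos: [0.4085, 0.3314, 0.0719]
tcp_rot: [0.0, 0.99, 0.141, -0.0]
contact_force: [-0.8, -0.5, 0.6]
width: 0.472
t 23.4 pos [0.4085 0.3314 0.0719] w 0.472 F [-0.8 -0.5  0.6] jaw ang -73.8 zax [-0.001 -0.001 -1.   ]
```

View pics/s9.png

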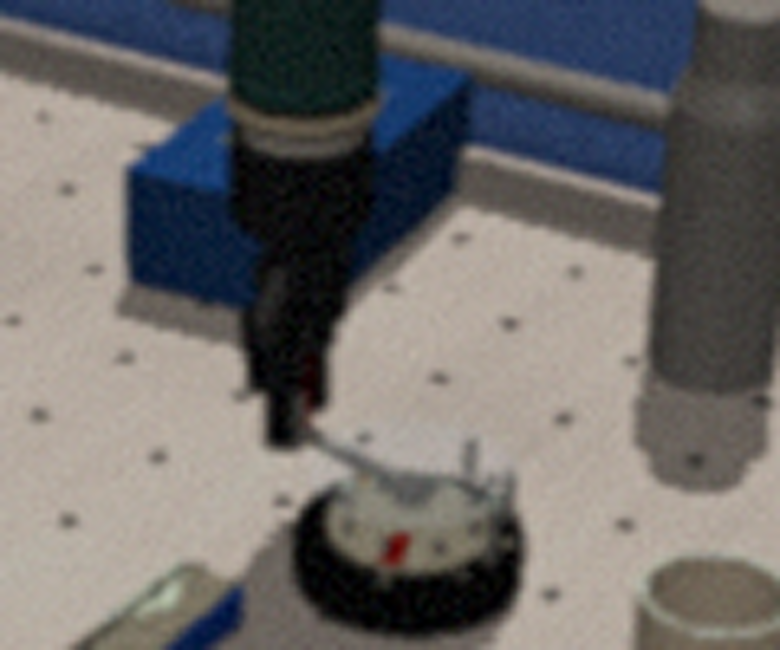

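The post is between the fingers. I'll narrow the cage, then swing along the arc.

```bash
python3 -m crank '[[[-0.48,0,0,0,0,0,0],[-0.48,0,0,0,0,0,0],[-0.48,0,0,0,0,0,0],[-0.48,0,0,0,0,0,0],[-0.48,0,0.5,0,0,0,0],[-0.48,-0.5,0.8,0,0,0,0],[-0.48,-0.35,0.9,0,0,0,0],[-0.48,-0.3,0.95,0,0,0,0],[-0.48,-0.16,1,0,0,0,0],[-0.48,0,1.05,0,0,0,0],[-0.48,0,1.05,0,0,0,0],[-0.48,0.16,1,0,0,0,0],[-0.48,0.3,0.95,0,0,0,0],[-0.48,0.35,0.9,0,0,0,0],[-0.48,0,0,0,0,0,0]]]'; python3 g.py
python3 - <<'E'
from m import *
s=cam("scene");t=cam("top")
save(s,"s10.png",(230,80,350,180),6.5);save(t,"t10.png",(120,170,220,260),7)
E
```

```text
time_s: 25.0
ee_pos: [0.4303, 0.2418, 0.0723]
tcp_rot: [0.0, 0.99, 0.14, 0.0]
contact_force: [-1.9, 2.0, 0.3]
width: 0.257
t 25.0 pos [0.4303 0.2418 0.0723] w 0.257 F [-1.9  2.   0.3] jaw ang -73.86 zax [ 0. -0. -1.]
```

View pics/s10.png

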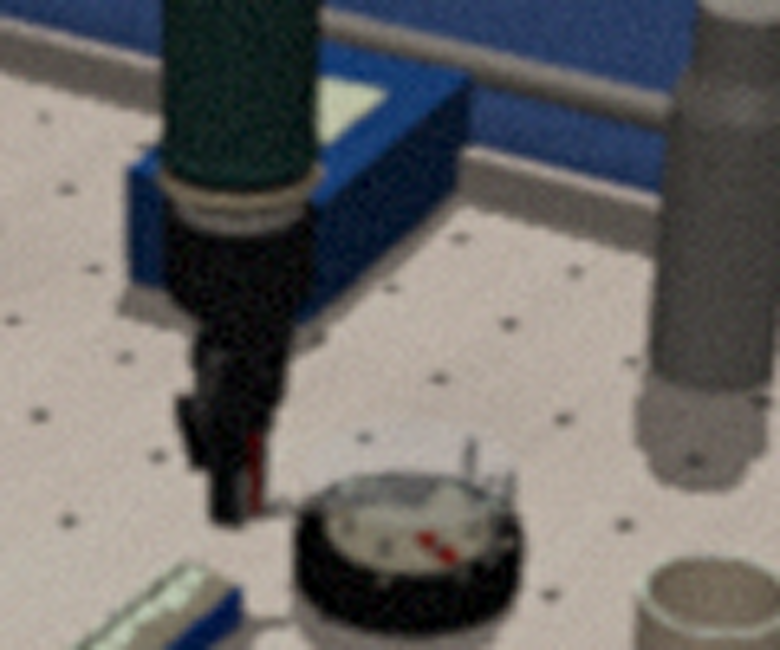

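View pics/t10.png

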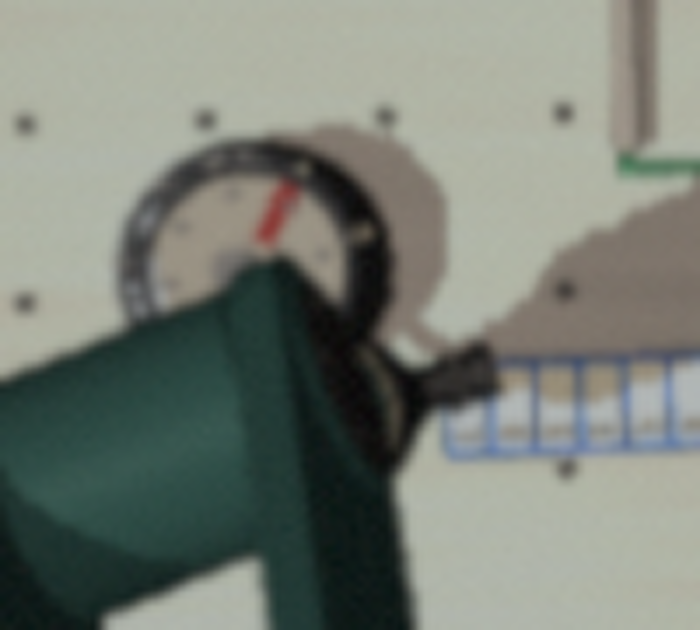

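The lever has swung, and the pointer has moved to near one dot (278,212). I'll push on to the stop while reading the force.

```bash
python3 -m crank '[[[-0.48,0.15,0.25,0,0,0,0],[-0.48,0,0,0,0,0,0]]]'; python3 -m crank '[[[-0.48,0.1,0.25,0,0,0,0],[-0.48,0,0,0,0,0,0]]]'|grep -E "pos|force"
```

```text
time_s: 25.3
ee_pos: [0.4313, 0.2408, 0.0722]
tcp_rot: [0.0, 0.99, 0.141, -0.0]
contact_force: [-2.6, 2.2, 0.4]
width: 0.261
ee_pos: [0.432, 0.2396, 0.0722]
contact_force: [-6.1, 7.5, 2.5]
```

```bash
python3 -m crank '[[[-0.48,0,0.15,0,0,0,0],[-0.48,0,0,0,0,0,0]]]'|grep -E "pos|force"
python3 - <<'E'
from m import *
t=cam("top");save(t,"t11.png",(120,170,220,260),7)
E
```

```text
ee_pos: [0.4321, 0.239, 0.0722]
contact_force: [-7.4, 13.4, 0.3]
```

View pics/t11.png

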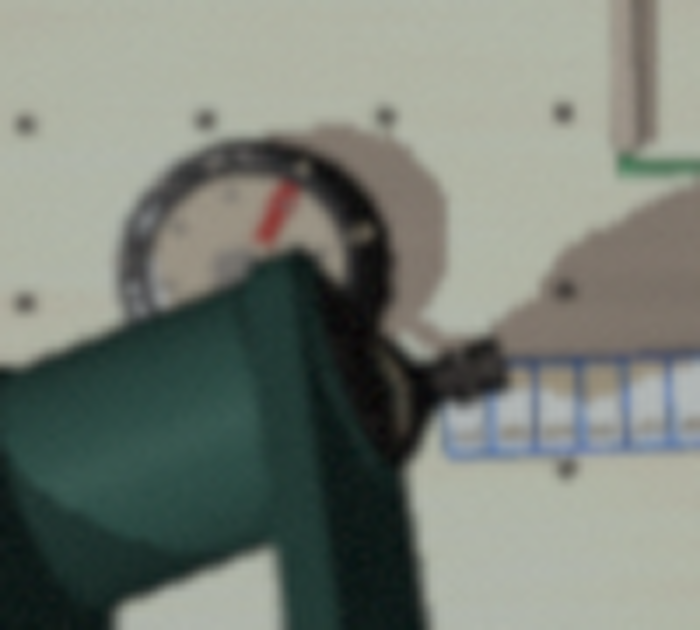

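The lever is at its stop (about 15 N) and the pointer is at one. Return home, then swing again.

```bash
python3 -m crank '[[[-0.48,-0.4,-1.15,0,0,0,0],[-0.48,-0.3,-1.1,0,0,0,0],[-0.48,-0.3,-1,0,0,0,0],[-0.48,-0.16,-1,0,0,0,0],[-0.48,0,-1.05,0,0,0,0],[-0.48,0,-1.05,0,0,0,0],[-0.48,0.3,-1.1,0,0,0,0],[-0.48,0.41,-1.1,0,0,0,0],[-0.48,0.7,-1.2,0,0,0,0],[-0.48,0,0,0,0,0,0],[-0.48,0,0,0,0,0,0],[-0.48,0,0,0,0,0,0]]]'|grep -E "pos|force"
python3 - <<'E'
from m import *
t=cam("top");save(t,"t12.png",(120,170,220,260),7)
s=cam("scene");save(s,"s12.png",(230,80,350,180),6.5)
E
python3 g.py .4085 .3314 .072
```

```text
ee_pos: [0.4086, 0.3313, 0.0722]
contact_force: [0.2, -0.4, -0.6]
t 27.05 pos [0.4086 0.3312 0.0722] w 0.261 F [ 0.6  0.6 -0.7] jaw ang -73.82 zax [-0. -0. -1.]
tool shift cm [ 0.   -0.02  0.02]
```

View pics/t12.png

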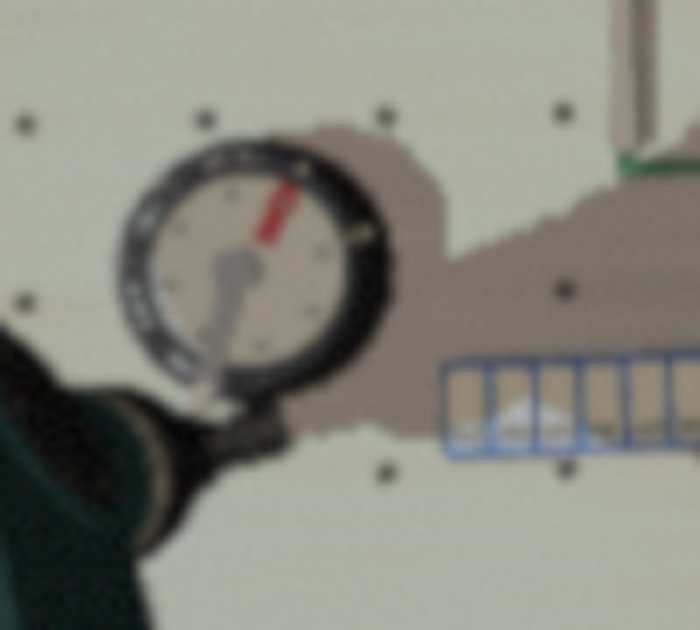

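View pics/s12.png

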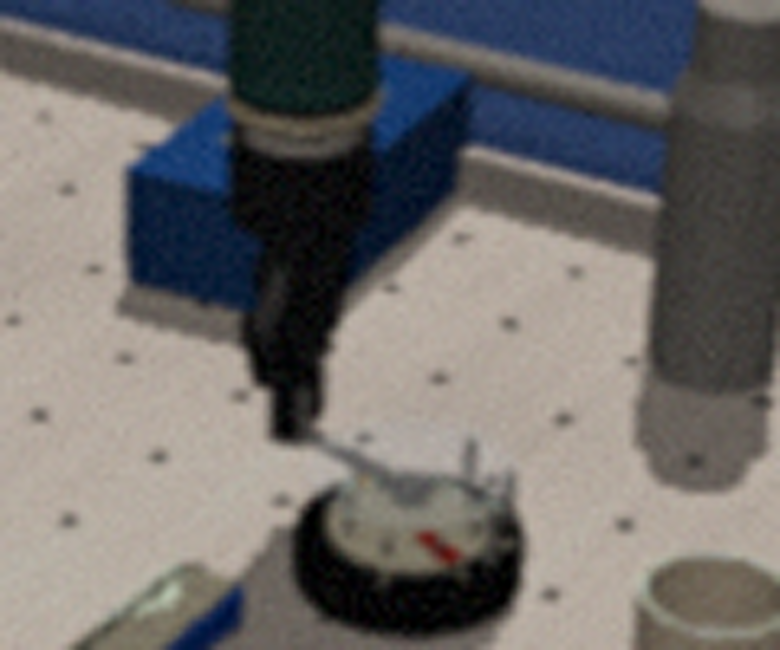

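The lever is home and the pointer reads one. Second swing with the same rows.

```bash
python3 -m crank '[[[-0.48,0,0.5,0,0,0,0],[-0.48,-0.5,0.8,0,0,0,0],[-0.48,-0.35,0.9,0,0,0,0],[-0.48,-0.3,0.95,0,0,0,0],[-0.48,-0.16,1,0,0,0,0],[-0.48,0,1.05,0,0,0,0],[-0.48,0,1.05,0,0,0,0],[-0.48,0.16,1,0,0,0,0],[-0.48,0.3,0.95,0,0,0,0],[-0.48,0.35,0.9,0,0,0,0],[-0.48,0.15,0.25,0,0,0,0],[-0.48,0.1,0.25,0,0,0,0],[-0.48,0,0.15,0,0,0,0],[-0.48,0,0,0,0,0,0]]]'|grep -E "pos|force"
python3 -m crank '[[[-0.48,-0.4,-1.15,0,0,0,0],[-0.48,-0.3,-1.1,0,0,0,0],[-0.48,-0.3,-1,0,0,0,0],[-0.48,-0.16,-1,0,0,0,0],[-0.48,0,-1.05,0,0,0,0],[-0.48,0,-1.05,0,0,0,0],[-0.48,0.3,-1.1,0,0,0,0],[-0.48,0.41,-1.1,0,0,0,0],[-0.48,0.7,-1.2,0,0,0,0],[-0.48,0,0,0,0,0,0],[-0.48,0,0,0,0,0,0],[-0.48,0,0,0,0,0,0]]]'|grep -E "pos|force"
python3 - <<'E'
from m import *
t=cam("top");save(t,"t13.png",(120,170,220,260),7)
E
python3 g.py .4085 .3314 .072
```

```text
ee_pos: [0.4323, 0.239, 0.0721]
contact_force: [-7.5, 14.4, -0.2]
ee_pos: [0.4085, 0.3313, 0.0721]
contact_force: [0.1, -0.4, -0.4]
t 29.7 pos [0.4085 0.3312 0.0722] w 0.262 F [-0.4  0.8  0.6] jaw ang -73.82 zax [-0. -0. -1.]
tool shift cm [ 0.01 -0.02  0.02]
```

View pics/t13.png

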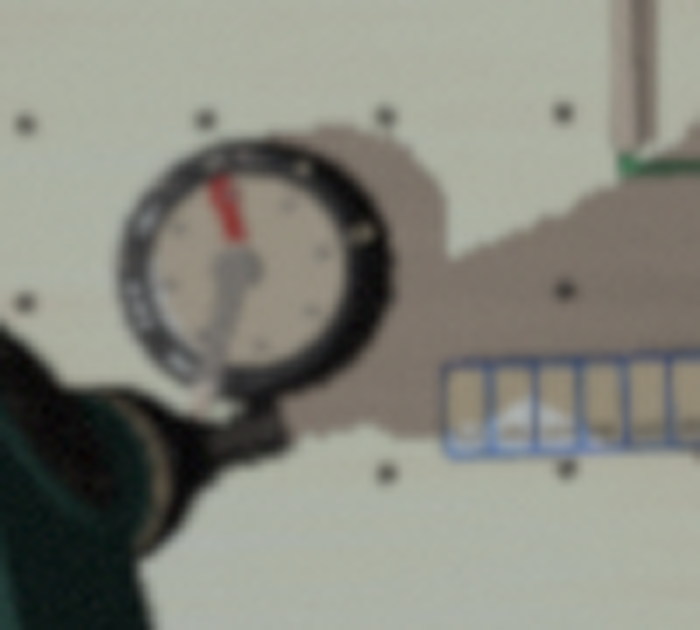

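The pointer is at two (225,205). Third swing.

```bash
python3 -m crank '[[[-0.48,0,0.5,0,0,0,0],[-0.48,-0.5,0.8,0,0,0,0],[-0.48,-0.35,0.9,0,0,0,0],[-0.48,-0.3,0.95,0,0,0,0],[-0.48,-0.16,1,0,0,0,0],[-0.48,0,1.05,0,0,0,0],[-0.48,0,1.05,0,0,0,0],[-0.48,0.16,1,0,0,0,0],[-0.48,0.3,0.95,0,0,0,0],[-0.48,0.35,0.9,0,0,0,0],[-0.48,0.15,0.25,0,0,0,0],[-0.48,0.1,0.25,0,0,0,0],[-0.48,0,0.15,0,0,0,0],[-0.48,0,0,0,0,0,0]]]'|grep -E "pos|force"
python3 -m crank '[[[-0.48,-0.4,-1.15,0,0,0,0],[-0.48,-0.3,-1.1,0,0,0,0],[-0.48,-0.3,-1,0,0,0,0],[-0.48,-0.16,-1,0,0,0,0],[-0.48,0,-1.05,0,0,0,0],[-0.48,0,-1.05,0,0,0,0],[-0.48,0.3,-1.1,0,0,0,0],[-0.48,0.41,-1.1,0,0,0,0],[-0.48,0.7,-1.2,0,0,0,0],[-0.48,0,0,0,0,0,0],[-0.48,0,0,0,0,0,0],[0.1,0,0,0,0,0,0],[0.1,0,0,0,0,0,0],[0.1,0,0,-2,0,0,0],[0.1,0,0,-4,0,0,0],[0.1,0,0,-4,0,0,0],[0.1,0,0,0,0,0,0]]]'|grep -E "pos|force"
python3 - <<'E'
from m import *
t=cam("top");save(t,"t14.png",(120,170,220,260),7);save(t,"t14b.png",(130,130,400,270),2.9)
s=cam("scene");save(s,"s14.png",(110,110,350,290),3.3)
E
python3 g.py
```

```text
ee_pos: [0.4323, 0.239, 0.0721]
contact_force: [-8.1, 13.7, -1.0]
ee_pos: [0.4118, 0.3332, 0.1773]
contact_force: [0.4, 1.0, 1.3]
t 32.9 pos [0.4092 0.3316 0.1732] w 0.551 F [ 0.2 -0.8 -0.2] jaw ang -73.82 zax [ 0.002  0.001 -1.   ]
```

View pics/t14.png

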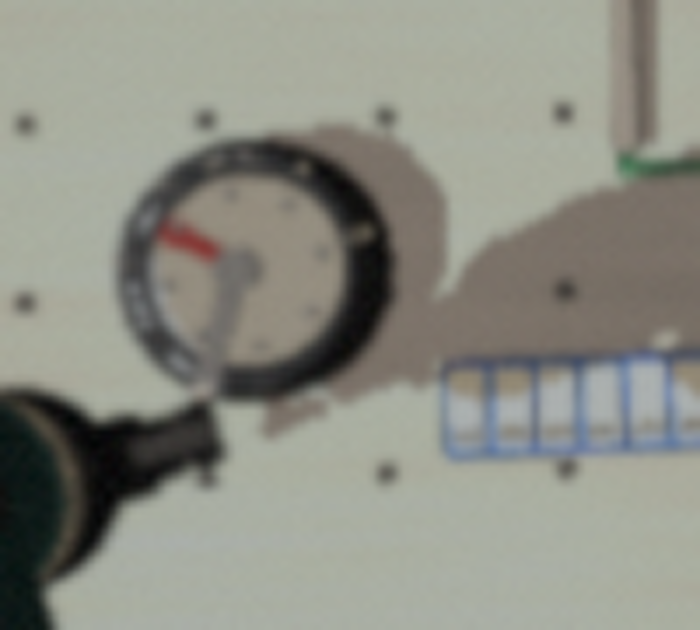

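View pics/t14b.png

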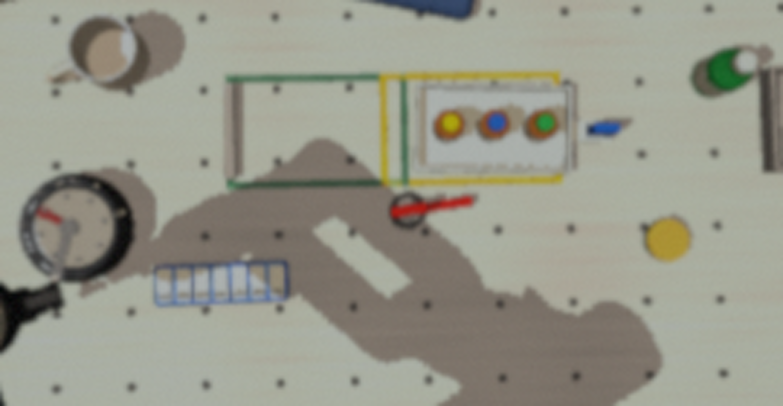

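View pics/s14.png

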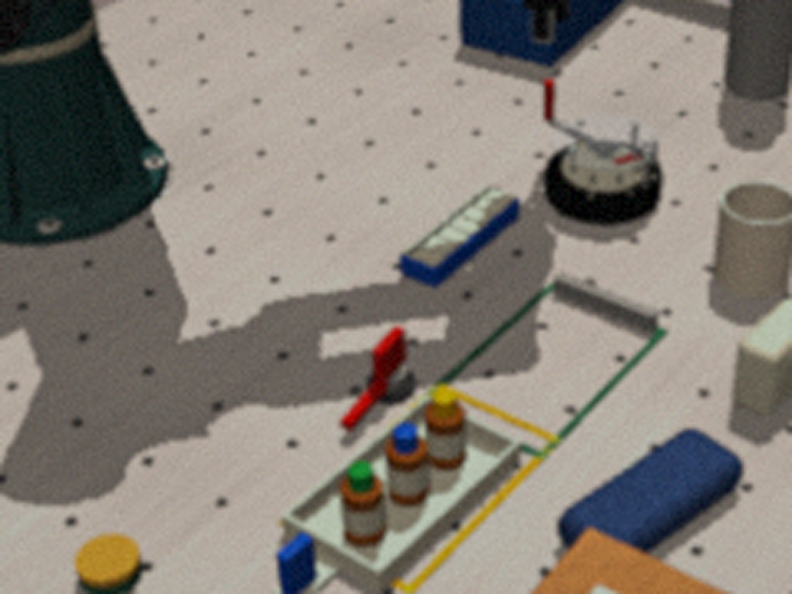

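The pointer is at three (185,240), the lever is home, the bottles are upright and the tray hasn't moved. Next, measure the fin and go there.

```bash
python3 - <<'E'
from m import *
t=cam("top");s=cam("scene")
for c,a,b,m in blobs(t,(100,110,40),(130,255,255),8,(325,165,355,182)): 
    ys,xs=np.where(m);print("top",c,a,b, plane(t,c,.049)[0],plane(t,c,.03)[0])
for c,a,b,m in blobs(s,(100,110,40),(130,255,255),40,(185,260,215,300)): print("sc",c,a,b,plane(s,c,.03)[0])
for nm,g in(("lotion",(745,62)),):
    print(nm,plane(t,(g[0]/2.9+130,g[1]/2.9+130),.13)[0])
E
python3 -m crank '[[[0.3,0,0,0,0,0,-0.145],[0.3,0,0,0,0,0,-0.145],[0.3,0,0,0,0,0,-0.145],[0.3,0,0,0,0,0,-0.145],[0.3,0,0,0,0,0,-0.145],[0.3,0,0,0,0,0,-0.145],[0.3,0,0,0,0,0,-0.145],[0.3,0,0,0,0,0,-0.145],[0.3,0,0,0,0,0,-0.13],[0.3,0,0,0,0,0,0],[0.3,-4,1.2,0,0,0,0],[0.3,-4,1.2,0,0,0,0],[0.3,-4,1.2,0,0,0,0],[0.3,-4,1.2,0,0,0,0],[0.3,-4,1.2,0,0,0,0],[0.3,-4,1.2,0,0,0,0],[0.3,-4,1.2,0,0,0,0],[0.3,-4,1.2,0,0,0,0],[0.3,-4,1.2,0,0,0,0],[0.3,0,0,0,0,0,0]]]'|grep pos; python3 g.py .595 -.291 .16
```

```text
top [338.34482759 173.86206897] 29 [334, 172, 10, 4] [ 0.59238286 -0.28857466  0.049     ] [ 0.59407562 -0.29270729  0.03      ]
sc [199.49681529 280.63057325] 157 [194, 271, 11, 20] [ 0.59366269 -0.29139161  0.03      ]
lotion [ 0.65150256 -0.42206231  0.13      ]
ee_pos: [0.5191, -0.0327, 0.1716]
t 35.0 pos [ 0.5191 -0.0327  0.1716] w 0.654 F [0.  1.4 0.5] jaw ang -0.34 zax [ 0.001 -0.002 -1.   ]
tool shift cm [-25.78   7.75   1.21]
```

```bash
python3 -m crank '[[[0.3,-4,1.2,0,0,0,0.02],[0.3,-4,1.2,0,0,0,0],[0.3,-4,1.2,0,0,0,0],[0.3,-4,1.2,0,0,0,0],[0.3,-4,1.2,0,0,0,0],[0.3,-4,1,0,0,0,0],[0.3,-1.8,0,0,0,0,0],[0.3,0,0,2,0,0,0],[0.3,0,0,2,0,0,0],[0.3,0,0,2,0,0,0],[0.3,0,0,0,0,0,0]]]'|grep pos; python3 g.py .594 -.291 .036
python3 - <<'E'
from m import *
s=cam("scene");save(s,"s15.png",(150,180,270,310),5)
E
```

```text
ee_pos: [0.5806, -0.2844, 0.1086]
t 36.1 pos [ 0.5806 -0.2844  0.1086] w 0.648 F [ 0.8  0.2 -0.9] jaw ang -1.13 zax [-0.007  0.005 -1.   ]
tool shift cm [-0.66  1.4   7.25]
```

View pics/s15.png

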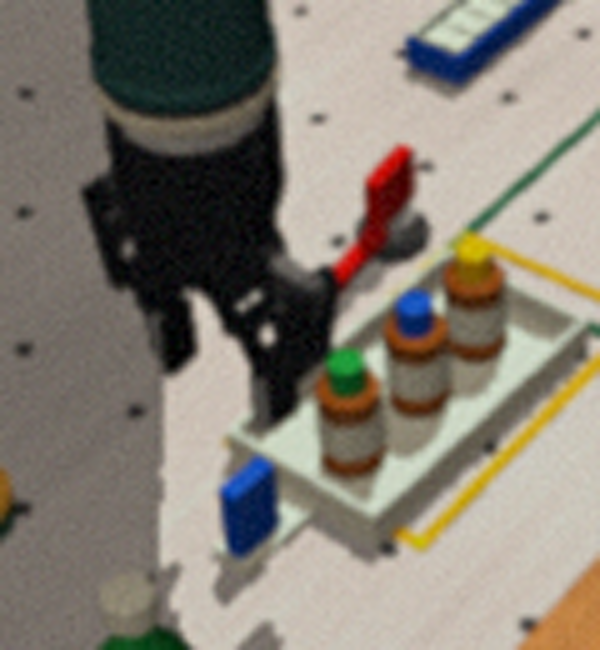

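```bash
python3 -m crank '[[[0.3,-0.5,1.3,0,0,0,0],[0.3,0,0,0,0,0,0],[0.3,0,0,0,0,0,0]]]'|grep pos; python3 g.py .594 -.291 .036
```

```text
ee_pos: [0.5968, -0.2921, 0.1132]
t 36.45 pos [ 0.5968 -0.2921  0.1132] w 0.651 F [ 0.2  0.2 -0.4] jaw ang -1.04 zax [ 0.001 -0.001 -1.   ]
tool shift cm [ 0.11 -0.29  7.72]
```

```bash
python3 -m crank '[[[0.3,0.1,-0.3,2,0,0,0],[0.3,0,0,2,0,0,0],[0.3,0,0,2,0,0,0],[0.3,0,0,1,0,0,0],[0.3,0,0,0.6,0,0,0],[0.3,0,0,0,0,0,0],[0.3,0,0,0,0,0,0]]]'|grep pos; python3 g.py .594 -.291 .036
python3 - <<'E'
from m import *
s=cam("scene");save(s,"s16.png",(150,180,270,310),5)
E
```

```text
ee_pos: [0.5939, -0.2916, 0.0371]
t 37.15 pos [ 0.5939 -0.2916  0.0371] w 0.649 F [ 0.9  0.4 -1. ] jaw ang -1.04 zax [ 0.001 -0.001 -1.   ]
tool shift cm [0.06 0.01 0.11]
```

View pics/s16.png

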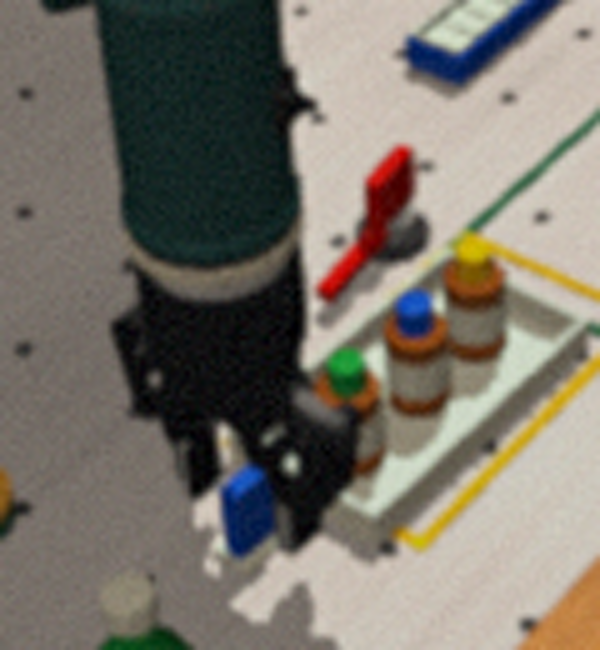

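The fin is centred between the pads. Closing, then sliding slowly.

```bash
python3 -m crank '[[[-1,0,0,0,0,0,0],[-1,0,0,0,0,0,0],[-1,0,0,0,0,0,0],[-1,0,0,0,0,0,0],[-1,0,0,0,0,0,0],[-1,0,0,0,0,0,0],[-1,0,0,0,0,0,0],[-1,0,0,0,0,0,0]]]'|grep -E "pos|for|wid"; python3 -m crank '[[[-1,0.1,0,0,0,0,0],[-1,0.3,0,0,0,0,0],[-1,0.5,0,0,0,0,0],[-1,0.7,0,0,0,0,0],[-1,0.9,0,0,0,0,0],[-1,0.9,0,0,0,0,0],[-1,0.9,0,0,0,0,0],[-1,0.7,0,0,0,0,0],[-1,0.5,0,0,0,0,0],[-1,0.3,0,0,0,0,0],[-1,0.1,0,0,0,0,0],[-1,0,0,0,0,0,0]]]'|grep -E "pos|for|wid"
python3 - <<'E'
from m import *
s=cam("scene");save(s,"s17.png",(150,160,320,310),4)
E
```

```text
ee_pos: [0.594, -0.2915, 0.0369]
contact_force: [0.4, 0.4, 5.4]
width: 0.126
ee_pos: [0.5951, -0.233, 0.0369]
contact_force: [0.1, -3.1, 5.7]
width: 0.125
```

View pics/s17.png

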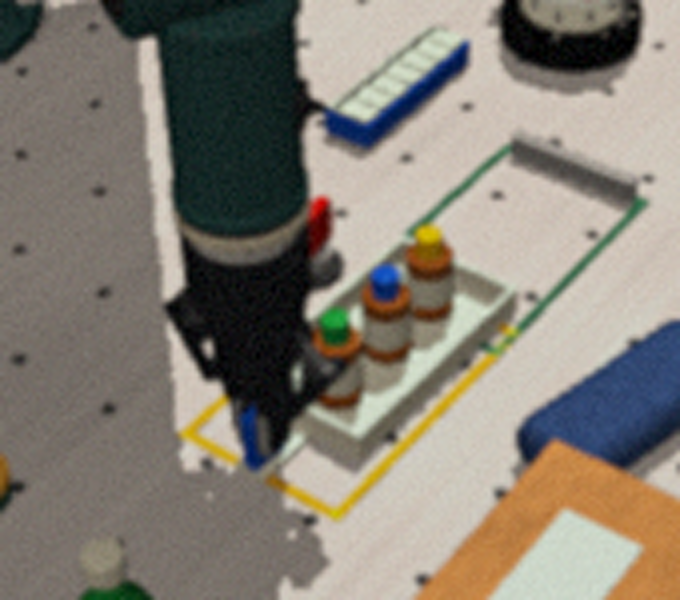

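The tray has slid about 58 mm straight with the bottles upright. Continue.

```bash
python3 -m crank '[[[-1,0.1,0,0,0,0,0],[-1,0.3,0,0,0,0,0],[-1,0.5,0,0,0,0,0],[-1,0.7,0,0,0,0,0],[-1,0.9,0,0,0,0,0],[-1,1,0,0,0,0,0],[-1,1,0,0,0,0,0],[-1,1,0,0,0,0,0],[-1,1,0,0,0,0,0],[-1,1,0,0,0,0,0],[-1,1,0,0,0,0,0],[-1,1,0,0,0,0,0],[-1,1,0,0,0,0,0],[-1,0.9,0,0,0,0,0],[-1,0.7,0,0,0,0,0],[-1,0.5,0,0,0,0,0],[-1,0.3,0,0,0,0,0],[-1,0.2,0,0,0,0,0],[-1,0.1,0,0,0,0,0],[-1,0,0,0,0,0,0]]]'|grep -E "pos|for|wid"
python3 g.py .598 -.089 .037
python3 - <<'E'
from m import *
s=cam("scene");save(s,"s18.png",(190,160,340,280),5);t=cam("top");save(t,"t18.png",(190,140,350,220),5)
E
```

```text
ee_pos: [0.5974, -0.1011, 0.0369]
contact_force: [-0.0, -3.9, 6.7]
width: 0.133
t 41.25 pos [ 0.5974 -0.1011  0.0369] w 0.133 F [-0.  -3.9  6.7] jaw ang -1.0 zax [ 0.001 -0.002 -1.   ]
tool shift cm [ 1.21  0.04 -0.02]
```

View pics/s18.png

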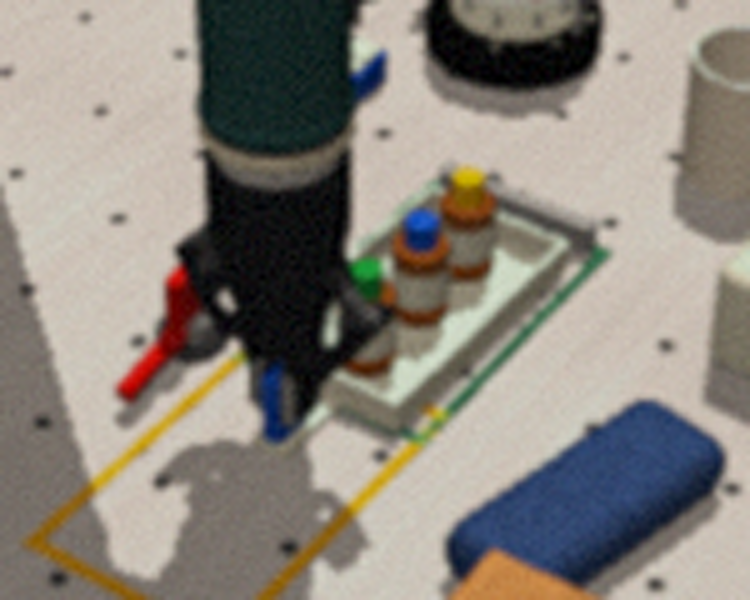

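View pics/t18.png

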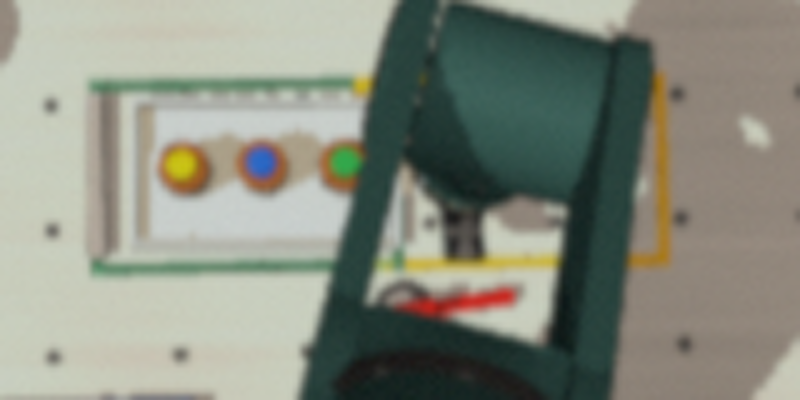

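The gap from the tray front (137) to the stop (118) is about 12 mm and should be about 4 mm. Advance 0.9 cm more.

```bash
python3 -m crank '[[[-1,0.2,0,0,0,0,0],[-1,0.3,0,0,0,0,0],[-1,0.3,0,0,0,0,0],[-1,0.1,0,0,0,0,0],[-1,0,0,0,0,0,0]]]'|grep -E "pos|for|wid"
python3 - <<'E'
from m import *
s=cam("scene");save(s,"s19.png",(190,160,340,280),5);t=cam("top");save(t,"t19.png",(190,140,350,220),5)
f=lambda u,v:(u/5+190,v/5+140)
E
```

```text
ee_pos: [0.5976, -0.0921, 0.0368]
contact_force: [0.2, -4.7, 6.3]
width: 0.128
```

View pics/s19.png

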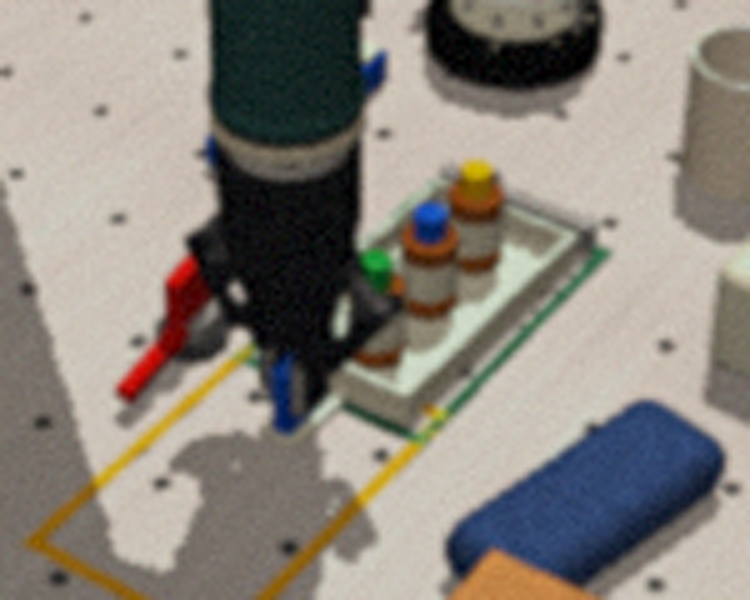

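View pics/t19.png

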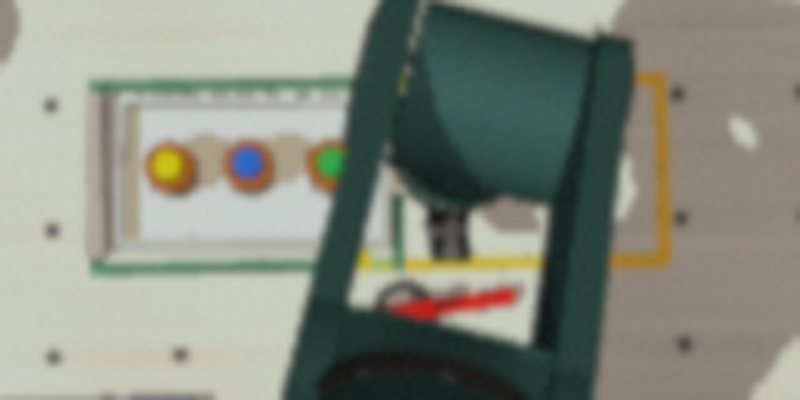

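```bash
python3 -m crank '[[[-1,0.2,0,0,0,0,0],[-1,0.1,0,0,0,0,0],[-1,0,0,0,0,0,0],[-1,0,0,0,0,0,0]]]'|grep -E "pos|for|wid"
```

```text
ee_pos: [0.5977, -0.0892, 0.0369]
contact_force: [-1.0, -5.5, 7.1]
width: 0.134
```

```bash
python3 -m crank '[[[0.2,0,0,0,0,0,0],[0.2,0,0,0,0,0,0],[0.2,0,0,0,0,0,0],[0.2,0,0,0,0,0,0],[0.2,0,0,-1,0,0,0],[0.2,0,0,-2,0,0,0],[0.2,0,0,-3,0,0,0],[0.2,0,0,-4,0,0,0],[0.2,0,0,-3,0,0,0],[0.2,-3,-3,0,0,0,0],[0.2,-4,-3,0,0,0,0],[0.2,-4,-3,0,0,0,0],[0.2,-4,0,0,0,0,0],[0.2,-4,0,0,0,0,0],[0.2,0,0,0,0,0,0]]]'|grep -E "pos|for|wid"
python3 - <<'E'
from m import *
s=cam("scene");save(s,"s20.png",(190,160,340,280),5);t=cam("top");save(t,"t20.png",(190,140,350,220),5)
E
```

```text
ee_pos: [0.5043, -0.282, 0.1676]
contact_force: [-0.1, 0.5, 0.6]
width: 0.598
```

View pics/s20.png

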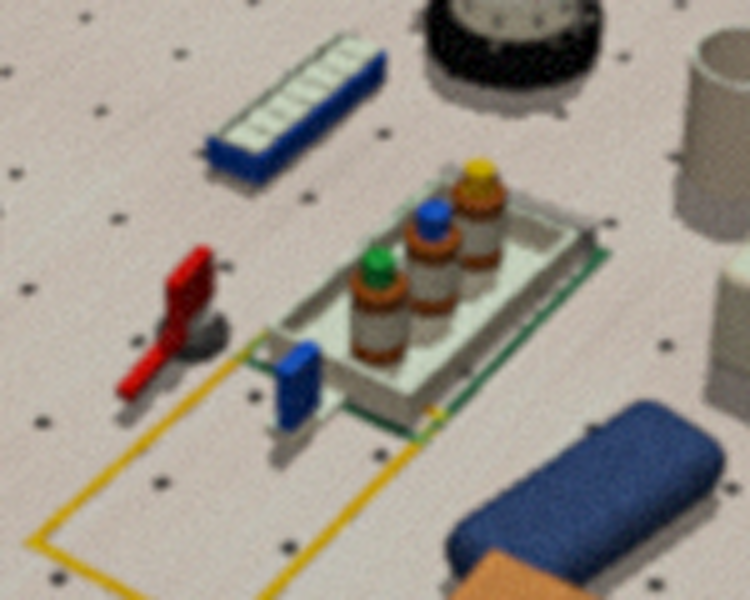

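View pics/t20.png

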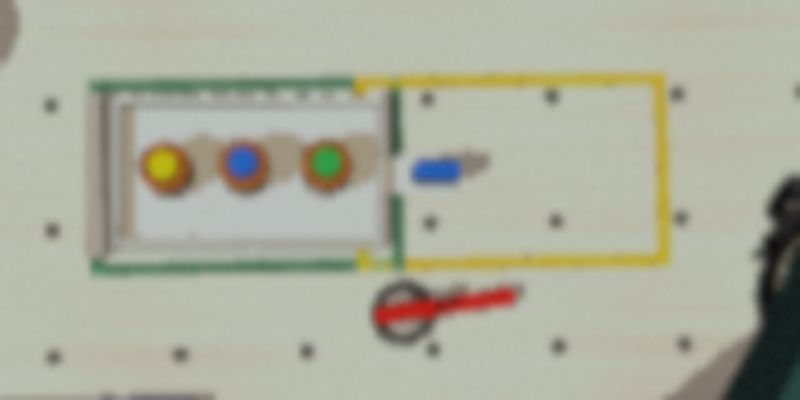

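The tray is docked squarely inside the green outline with all bottles upright. The knob base is at top crop (404,312), with its bar pointing right. Measuring the clamp.

```bash
python3 - <<'E'
from m import *
s=cam("scene");t=cam("top")
f=lambda u,v:(u/5+190,v/5+140)
f2=lambda u,v:(u/5+190,v/5+160)
print("base z0.01",plane(t,f(404,312),.01)[0],plane(t,f(404,312),.005)[0])
print("bar tip",plane(t,f(516,296),.02)[0])
print("grip end",plane(t,f(375,315),.056)[0])
print("grip sc",plane(s,f2(190,285),.038)[0], "top mid",plane(s,f2(190,267),.056)[0])
print("base sc",plane(s,f2(195,335),.005)[0])
for r,z in((30,0),):
  pass
print("tray rear edge",plane(t,f(393,175),.022)[0],"front",plane(t,f(108,170),.022)[0],"fin top",plane(t,f(436,172),.049)[0])
c=[plane(t,f(*u),.022)[0,:2] for u in((108,96),(112,250),(393,92),(390,246))];print(np.mean(c,0),c)
print(proj(t,[[.504,-.065,.056],[.504,-.065,.0]]))
E
python3 g.py .504 -.065 .12
```

```text
base z0.01 [ 0.50434227 -0.06740271  0.01      ] [ 0.5044421  -0.06762288  0.005     ]
bar tip [ 0.51328447 -0.14174203  0.02      ]
grip end [ 0.50186573 -0.04659011  0.056     ]
grip sc [ 0.50523056 -0.06391125  0.038     ] top mid [ 0.50968332 -0.0682819   0.056     ]
base sc [ 0.5095437  -0.06720984  0.005     ]
tray rear edge [ 0.59546356 -0.06157462  0.022     ] front [0.60237244 0.12778658 0.022     ] fin top [ 0.59447408 -0.08862569  0.049     ]
[0.60004259 0.03290658] [array([0.65183063, 0.12713417]), array([0.54910336, 0.12582299]), array([ 0.65110926, -0.06278927]), array([ 0.54812713, -0.05854155])]
[[270.67941916 202.22393687]
 [269.96137636 202.57776653]]
t 44.05 pos [ 0.5034 -0.2756  0.1664] w 0.597 F [0.3 0.3 0.3] jaw ang -1.01 zax [-0.001  0.001 -1.   ]
tool shift cm [21.05 -0.31  4.66]
```

```bash
python3 -m crank '[[[0.1,3,0,0,0,0,0],[0.1,4,0,0,0,0,0],[0.1,4,0,0,0,0,0],[0.1,4,0,0,0,0,0],[0.1,4,0,0,0,0,0],[0.1,2,0,0,0,0,0],[0.1,0,0,1,0,0,-0.13],[0.1,0,0,2,0,0,0],[0.1,0,0,2,0,0,0],[0.1,0,0,0,0,0,0],[0.1,0,0,0,0,0,0]]]'|grep -E "pos|for|wid";python3 g.py .505 -.0665 .044
```

```text
ee_pos: [0.5069, -0.0656, 0.1164]
contact_force: [0.1, -0.3, -0.2]
width: 0.547
t 45.15 pos [ 0.5069 -0.0656  0.1164] w 0.547 F [ 0.1 -0.3 -0.2] jaw ang 6.5 zax [-0.001  0.    -1.   ]
tool shift cm [-0.07 -0.19  7.24]
```

```bash
python3 -m crank '[[[0.1,-0.1,-0.2,2,0,0,0],[0.1,0,0,2,0,0,0],[0.1,0,0,1,0,0,0],[0.1,0,0,1,0,0,0],[0.1,0,0,1.2,0,0,0],[0.1,0,0,0,0,0,0]]]'|grep -E "pos|for|wid"
python3 - <<'E'
from m import *
s=cam("scene");save(s,"s21.png",(170,150,300,280),5)
E
```

```text
ee_pos: [0.505, -0.0678, 0.0434]
contact_force: [-0.4, 0.6, 0.1]
width: 0.548
```

View pics/s21.png

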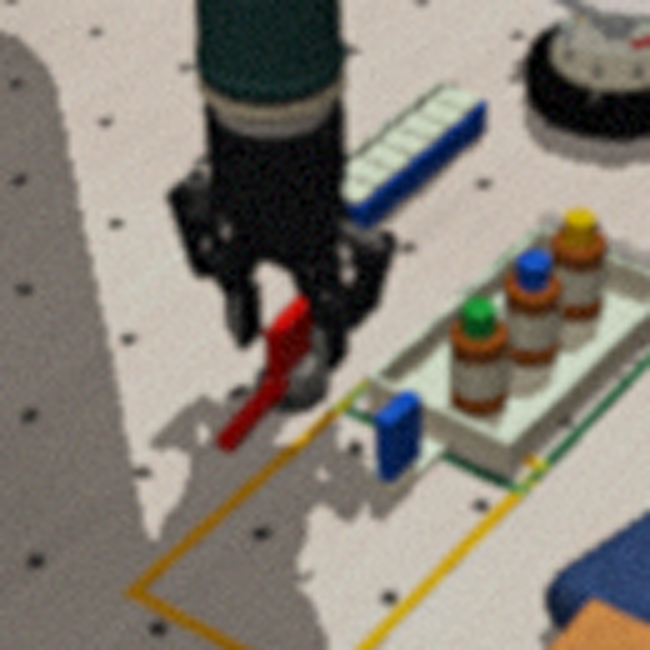

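The knob grip is between the fingers. Close on it and start turning.

```bash
python3 -m crank '[[[-1,0,0,0,0,0,0],[-1,0,0,0,0,0,0],[-1,0,0,0,0,0,0],[-1,0,0,0,0,0,0],[-1,0,0,0,0,0,0],[-1,0,0,0,0,0,0],[-1,0,0,0,0,0,0]]]'|grep -E "pos|for|wid"; python3 -m crank '[[[-1,0,0,0,0,0,-0.05],[-1,0,0,0,0,0,-0.1],[-1,0,0,0,0,0,-0.1],[-1,0,0,0,0,0,-0.1],[-1,0,0,0,0,0,-0.1],[-1,0,0,0,0,0,-0.1],[-1,0,0,0,0,0,-0.1],[-1,0,0,0,0,0,-0.1],[-1,0,0,0,0,0,0]]]'|grep -E "pos|for|wid"; python3 g.py
python3 - <<'E'
from m import *
print(robot.get_state()["ft_torque"])
s=cam("scene");save(s,"s22.png",(170,150,300,280),5)
E
```

```text
ee_pos: [0.5052, -0.0681, 0.0449]
contact_force: [-2.7, -2.5, 5.9]
width: 0.13
ee_pos: [0.5071, -0.0671, 0.045]
contact_force: [2.8, 5.2, 0.8]
width: 0.124
t 47.4 pos [ 0.5071 -0.0671  0.045 ] w 0.124 F [2.8 5.2 0.8] jaw ang 49.49 zax [ 0.003  0.001 -1.   ]
[ 1.05350039 -0.45640259  0.01169504]
```

View pics/s22.png

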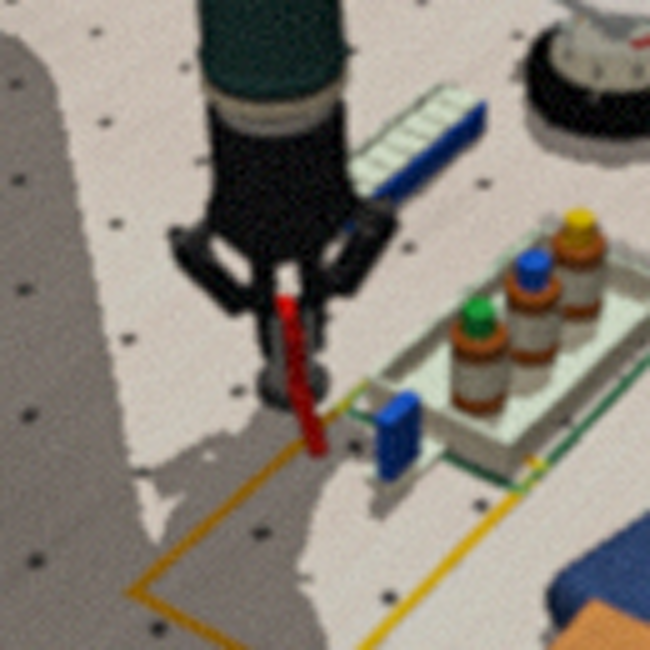

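The knob is turning with the grip. Finish the turn.

```bash
python3 -m crank '[[[-1,0,0,0,0,0,-0.1],[-1,0,0,0,0,0,-0.1],[-1,0,0,0,0,0,-0.1],[-1,0,0,0,0,0,-0.1],[-1,0,0,0,0,0,-0.1],[-1,0,0,0,0,0,-0.1],[-1,0,0,0,0,0,-0.05],[-1,0,0,0,0,0,-0.03],[-1,0,0,0,0,0,0]]]'|grep -E "pos|for|wid"; python3 g.py
python3 - <<'E'
from m import *
print(robot.get_state()["ft_torque"])
s=cam("scene");save(s,"s23.png",(170,150,300,280),5)
E
```

```text
ee_pos: [0.5078, -0.0654, 0.045]
contact_force: [7.3, 16.1, 1.3]
width: 0.129
t 48.35 pos [ 0.5078 -0.0654  0.045 ] w 0.129 F [ 7.3 16.1  1.3] jaw ang 88.25 zax [ 0.004  0.004 -1.   ]
[ 2.65498422 -0.91561332 -0.00825909]
```

View pics/s23.png

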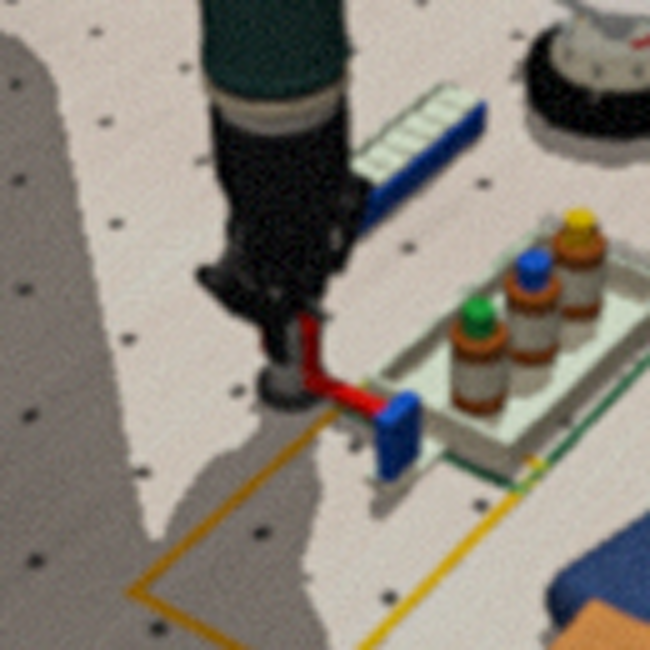

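```bash
python3 -m crank '[[[-1,0,0.2,0,0,0,0],[-1,0,0,0,0,0,-0.04],[-1,0,0,0,0,0,0],[-1,0,0,0,0,0,0]]]'|grep -E "pos|for|wid"; python3 g.py
python3 - <<'E'
from m import *
print(robot.get_state()["ft_torque"])
E
python3 -m crank '[[[-1,0,0,0,0,0,-0.04],[-1,0,0,0,0,0,0]]]'|grep -E "pos|for|wid"; python3 g.py
python3 - <<'E'
from m import *
print(robot.get_state()["ft_torque"])
t=cam("top");save(t,"t24.png",(190,140,350,220),5)
E
```

```text
ee_pos: [0.5078, -0.0651, 0.045]
contact_force: [4.3, 6.2, -0.1]
width: 0.129
t 48.8 pos [ 0.5078 -0.0651  0.045 ] w 0.129 F [ 4.3  6.2 -0.1] jaw ang 90.47 zax [ 0.004  0.001 -1.   ]
[ 1.08112651 -0.5832505  -0.70500735]
ee_pos: [0.5078, -0.0651, 0.045]
contact_force: [4.5, 6.0, -0.3]
width: 0.133
t 49.0 pos [ 0.5078 -0.0651  0.045 ] w 0.133 F [ 4.5  6.  -0.3] jaw ang 92.66 zax [ 0.004  0.002 -1.   ]
[ 0.94776692 -0.5127031  -1.69003929]
```

View pics/t24.png

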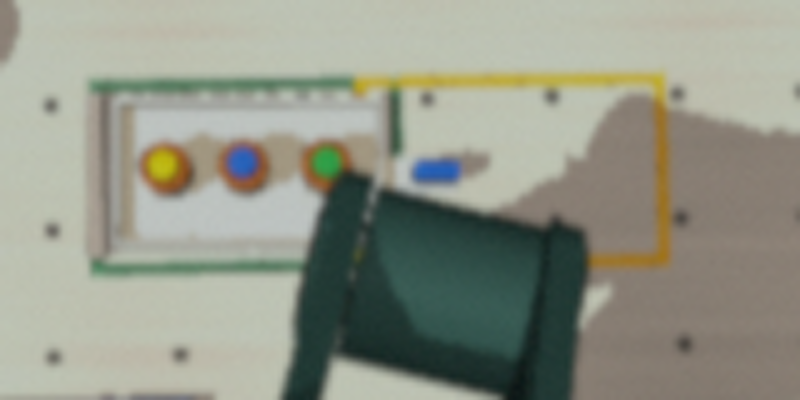

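The torque about z is rising sharply (-0.7 to -1.7 N m), so the clamp is at its stop. Release, retreat and check.

```bash
python3 -m crank '[[[-1,0,0,0,0,0,0.06],[0.1,0,0,0,0,0,0],[0.1,0,0,0,0,0,0],[0.1,0,0,0,0,0,0],[0.1,0,0,0,0,0,0],[0.1,0,0,-1,0,0,0],[0.1,0,0,-2,0,0,0],[0.1,0,0,-3,0,0,0],[0.1,0,0,-4,0,0,0],[0.1,0,0,-3,0,0,0],[0.1,0,-4,0,0,0,0],[0.1,0,-4,0,0,0,0],[0.1,0,-4,0,0,0,0],[0.1,0,-4,0,0,0,0],[0.1,0,-4,0,0,0,0],[0.1,0,-4,0,0,0,0],[0.1,0,0,0,0,0,0],[0.1,0,0,0,0,0,0],[0.1,0,0,0,0,0,0]]]'|grep -E "pos|for|wid"; python3 g.py
python3 - <<'E'
from m import *
s=cam("scene");save(s,"s25.png",(170,100,340,280),3.3);t=cam("top");save(t,"t25.png",(120,130,350,270),3.4)
f=lambda u,v:(u/3.4+120,v/3.4+130)
E
```

```text
ee_pos: [0.5031, -0.3048, 0.1745]
contact_force: [0.4, 0.5, 0.3]
width: 0.55
t 50.95 pos [ 0.5031 -0.3048  0.1745] w 0.55 F [0.4 0.5 0.3] jaw ang 89.51 zax [-0.001  0.001 -1.   ]
```

View pics/s25.png

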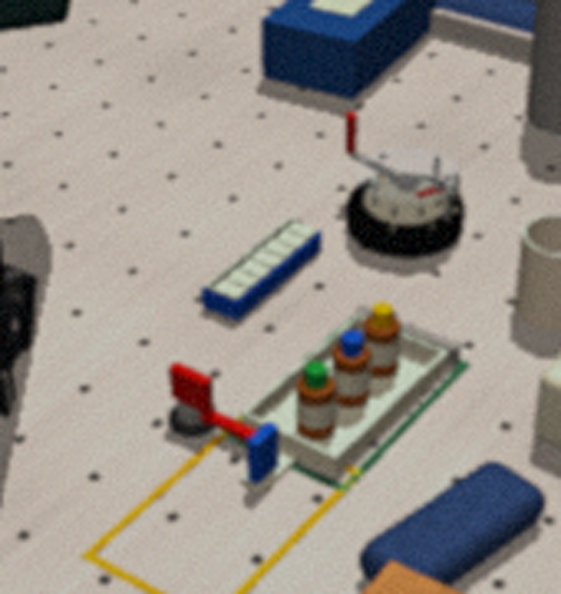

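View pics/t25.png

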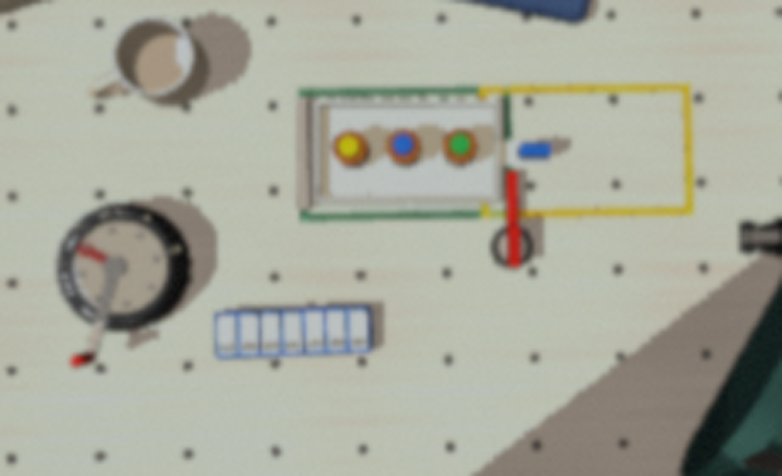

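The bar lies straight across behind the tray (513,172–260). The pointer is at three and the lever is home. All three bottles are upright and the tray is inside the green outline. Handing in.

Run:
```python
from bench import robot
print(robot.sign_off())
```

```text
the job is handed in; nothing more can be done
None
```

I did the whole round and handed it in at about 51 s of the 210 s allowed. The hand-in reports no verdict.

- **Bottles:** There were three on the cart (green, blue and yellow caps). I stood them upright in the tray while it was still at the yellow outline.
- **Counter:** I swung the lever to its stop and back home three times, with about 15 N felt at the stop each time. The pointer reads three and the lever is home.
- **Tray:** I slid it by the blue fin into the green outline. By the camera it stands about 3 mm from the outline's centre and looks square to it, with all bottles upright.
- **Clamp:** I turned the knob anticlockwise until the torque rose sharply at the stop. The last pictures show the bar straight across behind the tray, with the robot clear. I never read the clamp angle directly; I took it from the torque and the pictures.

No check failed. The mug, pillbox and the other things I could see in the last pictures looked unmoved; I didn't measure them or recheck those outside the pictures, such as the lotion bottle. The only disagreements were a few millimetres between the two cameras on the tray and knob positions. The knob's axis was about 3 mm off my estimate, which gave up to 17 N of side force while turning; I eased it off.

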